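Rub down the trivet and stack the marble slabs with cork between

ROBOT

A 6-joint arm with a two-finger parallel gripper is mounted at the origin on the work surface. World frame = base frame: x ahead of the robot, y to its left, z up, the work surface at z = 0. Lengths are in m, angles in rad, forces in N, time in s.
With the tool pointing down it reaches from about 0.225 to 0.875 m from the base axis. Payload 3.4 kg.
Tool frame: the origin (TCP) lies at the very end of the fingers, on their centre line; the grasp point (between the pads) lies 19 mm behind it (manip.tcp_to_grasp is the distance from the TCP to the grasp point, in m); z points along the fingers, y is the line along which they close (so a half turn about z gives the same grasp; the last joint's range is limited). The gripper opens to 85 mm and grips with 20 to 120 N. Pads are 22 mm wide; open, the fingers measure 114 mm over their backs; the gripper's body (76 mm by 85 mm) begins 54 mm behind the grasp point. The pads swing forward as they close: fully open they stand 13 mm farther back than shut.
Start: joints at [1.207, 0.276, 1.505, -0, 1.361, -0.121], TCP at [0.138, 0.558, 0.231] pointing down, gripper open.
Joint ranges: [-2.89, 2.89], [-0.75, 2.08], [0.22, 2.7], [-1.18, 4.32], [0.11, 2.71], [-2.7, 2.7]. Speed limits (rad/s): [2.57, 2.57, 3.14, 3.14, 3.14, 3.14].

INTERFACE

Orientations are given as a unit quaternion [w, x, y, z].
In Python, from rig import status, get_image, job, manip gives the robot as it stands.
- The arm moves only by the tool apply_moves, never from a script. Its arguments are lists of equal length, an entry for each row: "xyz": the shift along the tool's x, y, z each as a share of 0.3 m, from -1 to 1, a list of three; "rot": the turn, a rotation vector about the tool's x, y, z each as a share of 60 degrees, from -1 to 1, a list of three; "hand": the opening, from -1 (shut) to 1 (fully open). A call has 1 to 8 rows; each row shifts and turns the commanded pose from where the row before left it, along the tool's axes as they then stand; what a row does not reach is not made up. A row lasts 1/8 s, in which the tool goes at most 62.5 mm and 10.7 degrees, less where a joint would pass 70% of its speed; a pose out of reach is approached as far as the arm can. A call with a number of a shift or a turn outside -1 to 1 is refused whole. A call with a gripper value outside its range is refused whole. The fingers move at their own pace and stop on an object; "force" is the grip in N (left out, the last holds). Time passes only in rows, so rows that do not move let the fingers close. It gives the time, the measured TCP pose, the force, the opening and the grip force at its end, in the units of the state.
- status.get_state(): the state, without advancing time (a new reading comes with each control period).
- get_image(name): name is "side" or "top" or "wrist"; returns a dict with "pixels" (400x640x3 uint8, red, green, blue), "fovy" (degrees; the focal length in pixels is half the picture's height over the tangent of half this angle, whatever the lens; pixels are square), "cx", "cy" (the principal point, pixels), "origin" and "orientation" of the camera in the world; the wrist camera has in their place "tool_from_camera" (4x4, takes a point from camera to tool coordinates, whose origin is the TCP and whose axes are the flange's). Camera axes: x right, y down, z forward; pixel columns grow to the right and rows downward; lengths in m; the calibration is good to about 2 mm. A picture is of the moment at which its call begins: read the wrist's pose just before it. There is no depth.
- job.sign_off(): hands the job in; it is judged then, once.
The state is a dict: "clock": time; "qpos": joint angles; "qd": joint speeds; "effort": joint torques, N m; "position": TCP position; "ee_rot": TCP orientation; "contact_force": force on the tool from outside, world axes, zero at the start; "moment": the same for the moment, N m; "width": finger opening in m; "gripper_force": force on a finger pad.
Only numpy, scipy, OpenCV 4.12 (cv2) and the standard library are available. Lean on these libraries where they do the work, as an engineer would, in place of code of your own. Each camera call takes 0.05 s, during which the arm holds its last target. There are 200 camera calls.

TASK

Rub the wooden trivet board clean: with the felt block pressed lightly on it, long side across the board and keeping to the middle line, sweep from the handle end all the way to the plain end without losing contact, then set the block back upright on the mat with the cork sheets, clear of them. Then stack all the marble slabs lying flat in one pile on the inlaid rectangle in the middle of the board, each squarely on it and lengthwise along the board, with exactly one cork sheet, just as square, between every two slabs, none under the first and none on top of the last. Leave the cork you do not need on its mat, do not knock the glasses or the saucer about, and let go of everything.

Things in the scene. Friction and masses are not known exactly. Their poses are not given: they have to be found in the camera images.
- trivet: fixed wooden trivet board with a paddle handle: blade 220 mm (x) by 110 mm (y), 16 mm thick; a handle 34 mm wide and 95 mm long runs on from its +x end, the -x end is plain; origin at the centre of the blade's underside, z up
- trivet_mid (a point): middle of the trivet blade's upper face, centre of a thin dark inlaid rectangle 104 mm (along the board, x) by 66 mm; axes as the trivet's
- slab0: flat white-grey marble slab, 96 x 56 x 12 mm, edges slightly rounded, 0.17 kg; three or four such slabs are present (None if absent), lying on the mat without the block; origin at the centre of its underside, x along its length, y across its width, z up
- slab1: flat white-grey marble slab, 96 x 56 x 12 mm, edges slightly rounded, 0.17 kg; three or four such slabs are present (None if absent), lying on the mat without the block; origin at the centre of its underside, x along its length, y across its width, z up
- slab2: flat white-grey marble slab, 96 x 56 x 12 mm, edges slightly rounded, 0.17 kg; three or four such slabs are present (None if absent), lying on the mat without the block; origin at the centre of its underside, x along its length, y across its width, z up
- slab3: flat white-grey marble slab, 96 x 56 x 12 mm, edges slightly rounded, 0.17 kg; three or four such slabs are present (None if absent), lying on the mat without the block; origin at the centre of its underside, x along its length, y across its width, z up
- cork0: flat brown cork sheet, 96 x 56 x 6 mm, 20 g; three are present, lying on the mat with the block; origin at the centre of its underside, x along its length, y across its width, z up
- cork1: flat brown cork sheet, 96 x 56 x 6 mm, 20 g; three are present, lying on the mat with the block; origin at the centre of its underside, x along its length, y across its width, z up
- cork2: flat brown cork sheet, 96 x 56 x 6 mm, 20 g; three are present, lying on the mat with the block; origin at the centre of its underside, x along its length, y across its width, z up
- block: wooden rubbing block with a grey felt sole 50 mm (x) by 90 mm (y) and 22 mm high, 0.15 kg; on it stands an upright grip bar 24 mm thick (x), 70 mm long (y), from 22 to 58 mm above the sole; origin at the centre of the sole, z up
- mat_corks: grey place-mat, fixed, 270 mm (x) by 230 mm (y), 2 mm thick, on which the cork sheets and the rubbing block lie; origin at the centre of its underside
- mat_slabs: grey place-mat, fixed, 270 mm (x) by 230 mm (y), 2 mm thick, on which the marble slabs lie; origin at the centre of its underside; the two mats lie left and right of the trivet, either way round
- glass_a: green drinking glass, 66 mm across and 85 mm high, not needed; origin at the centre of its foot
- glass_b: green drinking glass, 66 mm across and 85 mm high, not needed; origin at the centre of its foot
- saucer: white saucer, 116 mm across and 14 mm high, not needed; origin at the centre of its underside
Not all that is in view belongs to the job. Leave any purple look-alike of the slab2 alone.

How it is judged:
On the way, in this order (a step that is already met when the one before it is completed fails the run):
1. the block is pressed on the board (over 3 N) at the handle end, long side across (contact force between block and trivet above 3 N and y of block in the frame of trivet between -0.03 and 0.03 m and angle between the y axis of block and the y axis of trivet, either way round below 0.35 rad and x of block in the frame of trivet between 0.055 and 0.11 m), for 0.1 s.
2. it rubs on, still pressed, on the handle half (contact force between block and trivet above 3 N and y of block in the frame of trivet between -0.03 and 0.03 m and angle between the y axis of block and the y axis of trivet, either way round below 0.35 rad and x of block in the frame of trivet between 0 and 0.05 m), for 0.1 s.
3. it rubs on, still pressed, on the plain half (contact force between block and trivet above 3 N and y of block in the frame of trivet between -0.03 and 0.03 m and angle between the y axis of block and the y axis of trivet, either way round below 0.35 rad and x of block in the frame of trivet between -0.05 and 0 m), for 0.1 s.
4. it is still pressed at the plain end (contact force between block and trivet above 3 N and y of block in the frame of trivet between -0.03 and 0.03 m and angle between the y axis of block and the y axis of trivet, either way round below 0.35 rad and x of block in the frame of trivet between -0.11 and -0.055 m), for 0.1 s.
5. the block is back on the cork mat, upright and let go (x of block in the frame of mat_corks between -0.145 and 0.145 m and y of block in the frame of mat_corks between -0.125 and 0.125 m and z of block in the frame of mat_corks below 0.02 m and z of block in the frame of mat_corks below 0.006 m and angle between block's own z axis and vertical below 0.1 rad and contact force between the fingers and block below 0.1 N and linear speed of block below 0.02 m/s), for 0.2 s.
6. a slab lies squarely on the middle of the board ((((horizontal distance between slab0 and trivet_mid below 0.015 m and angle between the x axis of slab0 and the x axis of trivet, either way round below 0.2 rad and angle between the z axis of slab0 and the z axis of trivet, either way round below 0.07 rad) and contact force between slab0 and trivet above 0.3 N) or ((horizontal distance between slab1 and trivet_mid below 0.015 m and angle between the x axis of slab1 and the x axis of trivet, either way round below 0.2 rad and angle between the z axis of slab1 and the z axis of trivet, either way round below 0.07 rad) and contact force between slab1 and trivet above 0.3 N) or ((horizontal distance between slab2 and trivet_mid below 0.015 m and angle between the x axis of slab2 and the x axis of trivet, either way round below 0.2 rad and angle between the z axis of slab2 and the z axis of trivet, either way round below 0.07 rad) and contact force between slab2 and trivet above 0.3 N) or ((horizontal distance between slab3 and trivet_mid below 0.015 m and angle between the x axis of slab3 and the x axis of trivet, either way round below 0.2 rad and angle between the z axis of slab3 and the z axis of trivet, either way round below 0.07 rad) and contact force between slab3 and trivet above 0.3 N))), for 0.2 s.
7. a cork sheet lies squarely on a slab in the middle of the board ((((horizontal distance between cork0 and trivet_mid below 0.015 m and angle between the x axis of cork0 and the x axis of trivet, either way round below 0.2 rad and angle between the z axis of cork0 and the z axis of trivet, either way round below 0.07 rad) and z of cork0 in the frame of trivet_mid above 0.008 m) or ((horizontal distance between cork1 and trivet_mid below 0.015 m and angle between the x axis of cork1 and the x axis of trivet, either way round below 0.2 rad and angle between the z axis of cork1 and the z axis of trivet, either way round below 0.07 rad) and z of cork1 in the frame of trivet_mid above 0.008 m) or ((horizontal distance between cork2 and trivet_mid below 0.015 m and angle between the x axis of cork2 and the x axis of trivet, either way round below 0.2 rad and angle between the z axis of cork2 and the z axis of trivet, either way round below 0.07 rad) and z of cork2 in the frame of trivet_mid above 0.008 m))), for 0.2 s.
At the end, for the whole second after the job is handed in: All slabs in one flat pile, within 15 mm of the board's middle and 0.2 rad of its length; no slab touches a slab; no cork under the first, doubled or on top; corks in the pile just as square, spare corks on their mat; block upright on the cork mat, not on a cork; all released, at rest (all of step 5 and horizontal distance between each of slab0, slab1, slab2, slab3 and trivet_mid below 0.015 m and angle between the x axis of each of slab0, slab1, slab2, slab3 and the x axis of trivet, either way round below 0.2 rad and angle between the z axis of each of slab0, slab1, slab2, slab3 and the z axis of trivet, either way round below 0.07 rad and linear speed of each of slab0, slab1, slab2, slab3 below 0.02 m/s and contact force between slab0 and slab1 below 0.05 N and contact force between each of slab0, slab1 and slab2 below 0.05 N and contact force between each of slab0, slab1, slab2 and slab3 below 0.05 N and ((x of cork0 in the frame of mat_corks between -0.145 and 0.145 m and y of cork0 in the frame of mat_corks between -0.125 and 0.125 m and z of cork0 in the frame of mat_corks below 0.02 m) or ((horizontal distance between cork0 and trivet_mid below 0.015 m and angle between the x axis of cork0 and the x axis of trivet, either way round below 0.2 rad and angle between the z axis of cork0 and the z axis of trivet, either way round below 0.07 rad) and linear speed of cork0 below 0.02 m/s and contact force between cork0 and trivet below 0.05 N and contact force between cork0 and cork1 below 0.05 N and contact force between cork0 and cork2 below 0.05 N and z of any of slab0, slab1, slab2, slab3 in the frame of cork0 above 0.004 m)) and ((x of cork1 in the frame of mat_corks between -0.145 and 0.145 m and y of cork1 in the frame of mat_corks between -0.125 and 0.125 m and z of cork1 in the frame of mat_corks below 0.02 m) or ((horizontal distance between cork1 and trivet_mid below 0.015 m and angle between the x axis of cork1 and the x axis of trivet, either way round below 0.2 rad and angle between the z axis of cork1 and the z axis of trivet, either way round below 0.07 rad) and linear speed of cork1 below 0.02 m/s and contact force between cork1 and trivet below 0.05 N and contact force between cork1 and cork0 below 0.05 N and contact force between cork1 and cork2 below 0.05 N and z of any of slab0, slab1, slab2, slab3 in the frame of cork1 above 0.004 m)) and ((x of cork2 in the frame of mat_corks between -0.145 and 0.145 m and y of cork2 in the frame of mat_corks between -0.125 and 0.125 m and z of cork2 in the frame of mat_corks below 0.02 m) or ((horizontal distance between cork2 and trivet_mid below 0.015 m and angle between the x axis of cork2 and the x axis of trivet, either way round below 0.2 rad and angle between the z axis of cork2 and the z axis of trivet, either way round below 0.07 rad) and linear speed of cork2 below 0.02 m/s and contact force between cork2 and trivet below 0.05 N and contact force between cork2 and cork0 below 0.05 N and contact force between cork2 and cork1 below 0.05 N and z of any of slab0, slab1, slab2, slab3 in the frame of cork2 above 0.004 m))).
It fails at once if a glass or the saucer is pushed more than 5 cm away (distance of any of glass_a, glass_b, saucer from where it was at the start of the episode above 0.05 m).
It fails at once if a glass is tipped over (angle between any of glass_a, glass_b's own z axis and vertical above 0.7 rad).
Of slab0, slab1, slab2, slab3 only 3 to 4 are there at a start; the rules pass over those that are not, and their reading is None.
At some moment in a run one of block may be knocked a few centimetres aside while the robot is not near it.
Once in a run the grip may slacken for a moment while it holds something.
It also fails if it takes over 210 s, if anything falls off the work surface, if the arm or the gripper's body presses on something with over 40 N, if the wrist force passes 120 N, or if a joint passes its speed limit or range.

## Working session

There is one attempt and no reset: what is moved stays moved. The work goes in short steps, Python scripts to look and compute and a tool call to move; the robot and the scene stay as the last step left them, time stands still between calls to the robot, and variables do not carry over. Pictures are saved under pics/ and viewed, at most 14 in all, crops included, and the job is handed in when it is done.

Besides the shell and the picture viewer there is one more tool, called after "Emit:" by a JSON object that holds its "op" and its "data". apply_moves: Moves the arm, as the interface text tells. Its arguments: {"type":"object","properties":{"xyz":{"type":"array","items":{"type":"array","items":{"type":"number","minimum":-1,"maximum":1}}},"rot":{"type":"array","items":{"type":"array","items":{"type":"number","minimum":-1,"maximum":1}}},"hand":{"type":"array","items":{"type":"number"}},"force":{"type":"number"}},"required":["xyz","rot","hand"]}

```bash
ls; mkdir -p pics
python3 - <<'E'
from rig import status,get_image,job,manip
import cv2,numpy as np
print(status.get_state()); print(manip.tcp_to_grasp)
for n in ("top","side"):
    d=get_image(n); cv2.imwrite(f"pics/{n}0.png",d["pixels"][:,:,::-1]); print(n,{k:v for k,v in d.items() if k!="pixels"})
E
```

```text
pics
{'clock': 0.0, 'qpos': array([ 1.20700953e+00,  2.76621790e-01,  1.50615068e+00, -4.25779686e-07,
        1.36072308e+00, -1.20953223e-01]), 'qd': array([-1.66405638e-03, -2.25651640e-03,  3.50653909e-04, -2.95184609e-04,
       -7.52278379e-05,  5.84617908e-04]), 'effort': array([ 2.43569288e-03, -4.16779697e+01, -2.45802552e+01,  3.39888466e-04,
        1.09830784e-02,  3.29023158e-05]), 'position': array([0.13804552, 0.55762325, 0.23041746]), 'ee_rot': array([-2.28149868e-04,  1.21118587e-01,  9.92637589e-01, -9.23691314e-04]), 'contact_force': array([-0.71336196,  0.63370722, -0.25317117]), 'moment': array([ 0.0675644 , -0.03926181,  0.00762531]), 'gripper_force': 0.0, 'width': 0.085569547617315}
0.0187
top {'fovy': 55.64717334520864, 'cx': 323.0791539548175, 'cy': 198.14916974806147, 'origin': array([ 0.41812969, -0.03990433,  1.24926133]), 'orientation': array([-0.03090655,  0.71324487, -0.70005011,  0.01601206])}
side {'fovy': 51.582139997277075, 'cx': 319.61997021525866, 'cy': 203.6605591199941, 'origin': array([ 0.04615043, -0.79592542,  0.70108453]), 'orientation': array([-0.44095581,  0.85703467, -0.23703767,  0.12191263])}
```

View pics/top0.png

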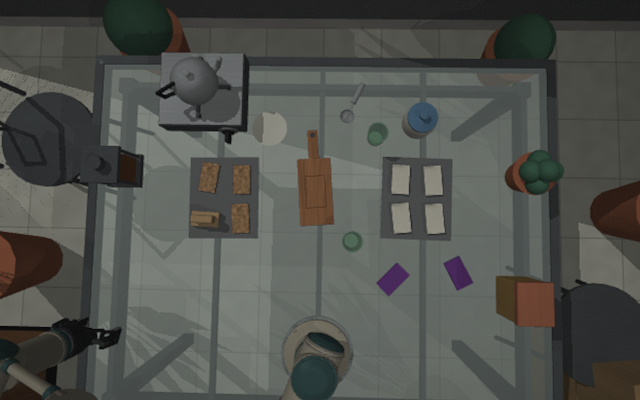

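View pics/side0.png

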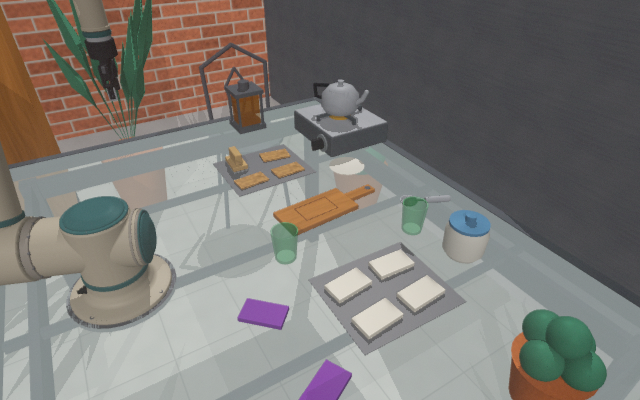

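Top view: the trivet is at (315,190) with its handle towards +x (up the picture). The cork mat is on the left, with corks at (208,178), (241,179) and (240,218) and the block at (204,219). The slab mat is on the right, with four slabs at (401,180), (433,180), (401,218) and (434,218). The two purple look-alikes at (393,279) and (458,272) are to be left alone. Four slabs means all 3 corks are needed.

```bash
cat > h.py <<'E'
from rig import status,get_image,job,manip
import cv2,numpy as np
from scipy.spatial.transform import Rotation as Ro
def R(q): return Ro.from_quat([q[1],q[2],q[3],q[0]]).as_matrix()
def view(n):
    s=status.get_state(); d=get_image(n)
    if n=="wrist":
        T=np.array(d["tool_from_camera"]); Rt=R(s["ee_rot"])
        d["Rc"]=Rt@T[:3,:3]; d["oc"]=s["position"]+Rt@T[:3,3]
    else: d["Rc"]=R(d["orientation"]); d["oc"]=np.array(d["origin"])
    d["f"]=200/np.tan(np.radians(d["fovy"]/2)); return d
def ray(d,uv,z):
    uv=np.atleast_2d(uv).astype(float)
    r=np.c_[(uv[:,0]-d["cx"])/d["f"],(uv[:,1]-d["cy"])/d["f"],np.ones(len(uv))]@d["Rc"].T
    return d["oc"]+r*((z-d["oc"][2])/r[:,2])[:,None]
def proj(d,p):
    q=(np.atleast_2d(p)-d["oc"])@d["Rc"]; return np.c_[q[:,0]/q[:,2]*d["f"]+d["cx"],q[:,1]/q[:,2]*d["f"]+d["cy"]]
def blobs(d,mask,z,amin=100):
    """contours -> min area rects on the plane z: centre xy, (long,short), yaw of long axis in deg, pixel centre"""
    out=[]
    for c in cv2.findContours(mask.astype(np.uint8),cv2.RETR_EXTERNAL,cv2.CHAIN_APPROX_NONE)[0]:
        if cv2.contourArea(c)<amin: continue
        p=ray(d,c[:,0],z)[:,:2]
        (x,y),(w,h),_=r=cv2.minAreaRect((p*1000).astype(np.float32))
        b=cv2.boxPoints(r); e=b[1]-b[0] if np.hypot(*(b[1]-b[0]))>np.hypot(*(b[2]-b[1])) else b[2]-b[1]
        out.append((round(x/1e3,4),round(y/1e3,4),round(max(w,h)),round(min(w,h)),round((np.degrees(np.arctan2(e[1],e[0]))+90)%180-90,1),c[:,0].mean(0).round().astype(int).tolist()))
    return out
def pose():
    s=status.get_state(); r=R(s["ee_rot"]); return s,r
def go(x,y,z,closing):
    """shares to reach TCP x,y,z with tool y (closing line) at yaw 'closing' deg: translation AFTER turn, and turn"""
    s,r=pose(); cy=np.degrees(np.arctan2(r[1,1],r[0,1])); dy=(closing-cy+90)%180-90
    t=np.radians(cy+dy); ty=np.array([np.cos(t),np.sin(t),0]); tz=np.array([0,0,-1]); tx=np.cross(ty,tz)
    dw=np.array([x,y,z])-s["position"]; tilt=np.degrees(np.arccos(-r[2,2]))
    print("t",round(s["clock"],2),"pos",s["position"].round(4),"yaw",round(cy,1),"tilt",round(tilt,2),"w",round(s["width"],4),"F",s["contact_force"].round(1))
    print("  turn share z %.3f; then shift shares"%(-dy/60),(np.array([tx@dw,ty@dw,tz@dw])/.3).round(4),"; shift in present axes",(r.T@dw/.3).round(4))
E
python3 - <<'E'
from h import *
d=view("top"); p=d["pixels"]; hsv=cv2.cvtColor(p,cv2.COLOR_RGB2HSV)
for u,v in [(401,180),(208,178),(315,200),(204,218),(235,165),(313,150),(390,200)]: print(u,v,p[v,u],hsv[v,u])
white=(hsv[...,1]<45)&(hsv[...,2]>165); white[:, :380]=0; white[:160]=0;white[240:]=0;white[:,455:]=0
print("slabs",*blobs(d,white,.014),sep="\n")
br=(hsv[...,0]<20)&(hsv[...,1]>85)&(hsv[...,2]>50); a=br.copy(); a[:,:188]=0;a[:,262:]=0;a[:155]=0;a[240:]=0
print("corks",*blobs(d,a,.008,60),sep="\n")
a=br.copy(); a[:,:290]=0;a[:,345:]=0;a[:120]=0;a[240:]=0; h=a.copy(); a[:160]=0
print("blade",*blobs(d,a,.016),*blobs(d,h,.016),sep="\n")
E
```

```text
401 180 [141 139 127] [ 26  25 141]
208 178 [103  81  58] [ 15 111 103]
315 200 [106  73  50] [ 12 135 106]
204 218 [115  97  71] [ 18  98 115]
235 165 [79 69 59] [15 65 79]
313 150 [91 64 42] [ 13 137  91]
390 200 [73 74 74] [90  3 74]
slabs
corks
(0.4255, 0.376, 91, 48, np.float32(87.3), [205, 219])
(0.4303, 0.2593, 95, 56, np.float32(5.1), [240, 218])
(0.559, 0.2599, 94, 53, np.float32(1.9), [241, 179])
(0.5637, 0.3681, 94, 55, np.float32(-8.0), [209, 177])
blade
(0.5208, 0.0141, 214, 107, np.float32(4.1), [315, 192])
(0.5692, 0.0175, 311, 107, np.float32(4.1), [314, 180])
```

Run:
```python
from h import *
go(.43,.31,.30,-2.7)
d=view("top"); p=d["pixels"]; hsv=cv2.cvtColor(p,cv2.COLOR_RGB2HSV)
white=(hsv[...,1]<45)&(hsv[...,2]>112); white[:, :380]=0; white[:160]=0;white[240:]=0;white[:,455:]=0
print("slabs",*blobs(d,white,.014),sep="\n")
d=view("wrist"); print(d["tool_from_camera"],d["fovy"])
```

```text
t 0.15 pos [0.1381 0.5578 0.2307] yaw 76.1 tilt 0.08 w 0.0856 F [-0.1  0.3  0.2]
  turn share z 1.313; then shift shares [-0.7792  1.0108 -0.2311] ; shift in present axes [-1.143  -0.5681 -0.2306]
slabs
(0.4405, -0.3743, 94, 56, np.float32(5.1), [434, 218])
(0.4409, -0.2668, 94, 56, np.float32(4.8), [401, 218])
(0.565, -0.3693, 93, 56, np.float32(4.3), [433, 180])
(0.5669, -0.2635, 94, 56, np.float32(-2.9), [400, 179])
[[ 4.58070924e-05 -9.57659059e-01 -2.87904715e-01  7.43485532e-02]
 [ 9.99999935e-01 -5.89076613e-05  3.55049916e-04 -6.27581414e-04]
 [-3.56976562e-04 -2.87904712e-01  9.57658994e-01 -1.43315075e-01]
 [ 0.00000000e+00  0.00000000e+00  0.00000000e+00  1.00000000e+00]] 65.77925515689374
```

Emit:
{"op": "apply_moves", "data": {"xyz": [[0,0,-0.029],[0,0,-0.029],[0,0,-0.029],[0,0,-0.029],[0,0,-0.029],[0,0,-0.029],[0,0,-0.029],[0,0,-0.029]], "rot": [[0,0,0.164],[0,0,0.164],[0,0,0.164],[0,0,0.164],[0,0,0.164],[0,0,0.164],[0,0,0.164],[0,0,0.164]], "hand": [1,1,1,1,1,1,1,1]}}

```text
clock: 1.25
position: [0.1382, 0.558, 0.301]
ee_rot: [0.0, 0.725, 0.689, -0.0]
contact_force: [-0.2, 0.2, 0.5]
width: 0.0855
gripper_force: 0.0
```

Emit:
{"op": "apply_moves", "data": {"xyz": [[-0.111,0.144,0],[-0.111,0.144,0],[-0.111,0.144,0],[-0.111,0.144,0],[-0.111,0.144,0],[-0.111,0.144,0],[-0.111,0.144,0],[0,0,0]], "rot": [[0,0,0],[0,0,0],[0,0,0],[0,0,0],[0,0,0],[0,0,0],[0,0,0],[0,0,0]], "hand": [1,1,1,1,1,1,1,1]}}

```text
clock: 2.25
position: [0.4323, 0.3089, 0.3004]
ee_rot: [0.001, 0.725, 0.689, -0.0]
contact_force: [-0.3, -0.7, -0.3]
width: 0.0853
gripper_force: 0.0
```

Run:
```python
from h import *
go(.43,.31,.30,-2.7)
d=view("wrist"); cv2.imwrite("pics/w1.png",d["pixels"][:,:,::-1])
```

```text
t 2.25 pos [0.4323 0.3089 0.3004] yaw -2.9 tilt 0.07 w 0.0853 F [-0.3 -0.7 -0.3]
  turn share z -0.004; then shift shares [ 0.0032 -0.0079  0.0014] ; shift in present axes [ 0.0032 -0.008   0.0014]
```

View pics/w1.png

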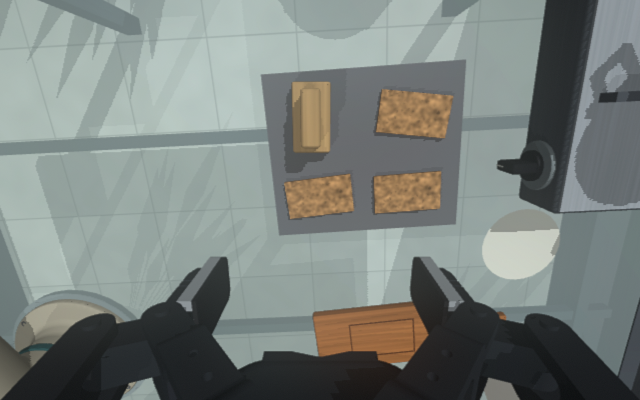

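The wrist view shows the block at (311,117), with its bar running along world y. The corks are at (414,114), (319,197) and (407,193).

Run:
```python
from h import *
d=view("wrist"); p=d["pixels"]; hsv=cv2.cvtColor(p,cv2.COLOR_RGB2HSV)
for u,v in [(297,117),(311,105),(311,120),(325,117),(300,84)]: print(u,v,p[v,u],hsv[v,u])
m=(hsv[...,0]<25)&(hsv[...,1]>80); m[250:]=0; m[:,:265]=0; m[:,465:]=0
b=m.copy(); b[165:]=0;b[:,360:]=0
print("base",blobs(d,b,.024)); 
ys,xs=np.nonzero(b); 
for v in (95,105,117,130,140): print(v, hsv[v,286:336:2,2])
for v in (84,90,150): print(v, hsv[v,286:336:2,2])
c=m&~b
print("corks",*blobs(d,c,.008),sep="\n")
```

```text
297 117 [124 108  80] [ 19  90 124]
311 105 [178 151 109] [ 18  99 178]
311 120 [177 149 107] [ 18 101 177]
325 117 [173 146 104] [ 18 102 173]
300 84 [168 144 105] [ 19  96 168]
base [(0.4231, 0.3731, 88, 48, np.float32(87.3), [313, 118])]
95 [117 118  91  90 137 172 171 174 133 155 173 175 178 174 170 166 170 159
 148 169 175 172 162 118 107]
105 [116  89  89  88 134 138 123 125 115 152 172 175 179 175 170 167 169 161
 149 168 176 172 162 118 106]
117 [116  96  88  88 109 125 124 124 111 150 171 174 178 175 172 168 171 161
 145 169 177 170 163 115 104]
130 [ 94  87  87  86  96 126 123 123 112 147 169 171 178 175 172 169 171 163
 140 154 175 169 161 109 102]
140 [ 95  86  86  86  87 126 124 124 117 144 167 168 176 175 172 170 172 164
 141 157 180 181 171 104 102]
84 [119 119 119 118 142 170 167 168 170 168 160 156 152 154 157 161 165 170
 173 171 177 178 166 121 110]
90 [119 118 118  96 140 171 171 172 174 155 165 166 168 167 164 160 158 157
 166 168 175 172 162 119 108]
150 [ 94  85  86  85  83 125 124 124 124 126 122 120 123 122 121 114 149 168
 173 172 173 177 170 105 111]
corks
(0.4278, 0.2618, 95, 56, np.float32(4.6), [321, 197])
(0.5559, 0.2615, 96, 56, np.float32(1.7), [408, 193])
(0.5615, 0.3709, 96, 56, np.float32(-7.9), [415, 115])
```

Run:
```python
from h import *
go(.4231,.3731,.028,-2.7)
```

```text
t 2.35 pos [0.4296 0.3112 0.3006] yaw -2.7 tilt 0.07 w 0.0853 F [-0.9 -0.2  0.2]
  turn share z -0.000; then shift shares [ 0.2052 -0.0312  0.9088] ; shift in present axes [ 0.2049 -0.0302  0.9089]
```

Emit:
{"op": "apply_moves", "data": {"xyz": [[0.103,-0.016,0.11],[0.102,-0.015,0.11],[0,0,0.18],[0,0,0.18],[0,0,0.13],[0,0,0.1],[0,0,0.069],[0,0,0.03]], "rot": [[0,0,0],[0,0,0],[0,0,0],[0,0,0],[0,0,0],[0,0,0],[0,0,0],[0,0,0]], "hand": [1,1,1,1,1,1,1,1]}}

```text
clock: 3.35
position: [0.4212, 0.374, 0.0272]
ee_rot: [-0.0, 0.722, 0.691, -0.001]
contact_force: [0.1, 0.4, 0.4]
width: 0.0855
gripper_force: 0.0
```

Emit:
{"op": "apply_moves", "data": {"xyz": [[0,0,0],[0,0,0],[0,0,0],[0,0,0],[0,0,0],[0,0,0]], "rot": [[0,0,0],[0,0,0],[0,0,0],[0,0,0],[0,0,0],[0,0,0]], "hand": [1,-1,-1,-1,-1,-1], "force": 70}}

```text
clock: 4.1
position: [0.4237, 0.3735, 0.0288]
ee_rot: [0.0, 0.723, 0.691, 0.001]
contact_force: [-0.3, 0.2, 4.6]
width: 0.0227
gripper_force: 69.3
```

Run:
```python
from h import *
go(.603,.022,.052,4.1); go(.603,.022,.17,4.1)
```

```text
t 4.1 pos [0.4237 0.3735 0.0288] yaw -2.6 tilt 0.07 w 0.0227 F [-0.3  0.2  4.6]
  turn share z -0.112; then shift shares [-1.2114  0.5124 -0.0772] ; shift in present axes [-1.1428  0.6511 -0.0774]
t 4.1 pos [0.4237 0.3735 0.0288] yaw -2.6 tilt 0.07 w 0.0227 F [-0.3  0.2  4.6]
  turn share z -0.112; then shift shares [-1.2114  0.5124 -0.4705] ; shift in present axes [-1.1425  0.6515 -0.4708]
```

Emit:
{"op": "apply_moves", "data": {"xyz": [[0,0,-0.08],[0,0,-0.12],[0,0,-0.05],[0,0,0]], "rot": [[0,0,0],[0,0,0],[0,0,-0.112],[0,0,0]], "hand": [-1,-1,-1,-1]}}

```text
clock: 4.6
position: [0.4237, 0.3736, 0.104]
ee_rot: [0.0, 0.682, 0.731, 0.001]
contact_force: [-0.6, 0.5, -1.4]
width: 0.0225
gripper_force: 68.9
```

Emit:
{"op": "apply_moves", "data": {"xyz": [[-0.173,0.073,0],[-0.173,0.073,0],[-0.173,0.073,0],[-0.173,0.073,0],[-0.173,0.073,0],[-0.173,0.073,0],[-0.173,0.073,0],[0,0,0]], "rot": [[0,0,0],[0,0,0],[0,0,0],[0,0,0],[0,0,0],[0,0,0],[0,0,0],[0,0,0]], "hand": [-1,-1,-1,-1,-1,-1,-1,-1]}}

```text
clock: 5.6
position: [0.6034, 0.0179, 0.1014]
ee_rot: [0.0, 0.684, 0.73, -0.001]
contact_force: [-0.2, 0.9, -1.3]
width: 0.0228
gripper_force: 68.9
```

Run:
```python
from h import *
go(.603,.022,.045,4.1)
d=view("wrist"); cv2.imwrite("pics/w2.png",d["pixels"][:,:,::-1])
print(proj(d,[[.603,.022,.016],[.518,.016,.016]]).round())
```

```text
t 5.6 pos [0.6034 0.0179 0.1014] yaw 3.7 tilt 0.08 w 0.0228 F [-0.2  0.9 -1.3]
  turn share z -0.007; then shift shares [ 0.0139 -0.0002  0.1881] ; shift in present axes [ 0.0141 -0.0002  0.1881]
[[321. 204.]
 [211. 204.]]
```

View pics/w2.png

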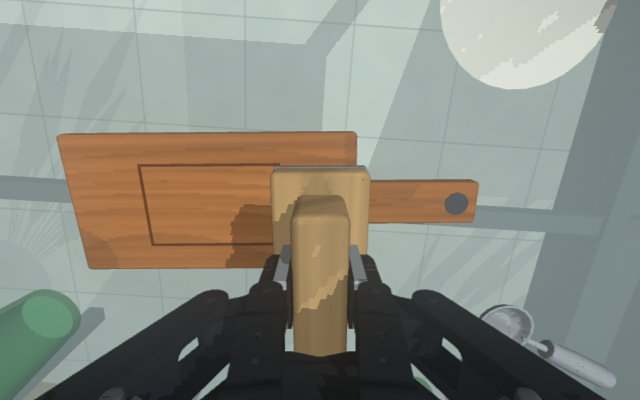

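The held block sits over the handle end, between the inlay and the handle, with its long side across the board. Lowering it until it touches.

Emit:
{"op": "apply_moves", "data": {"xyz": [[0,0,0.1],[0,0,0.08],[0,0,0.012],[0,0,0.004],[0,0,0]], "rot": [[0,0,0],[0,0,0],[0,0,0],[0,0,0],[0,0,0]], "hand": [-1,-1,-1,-1,-1]}}

```text
clock: 6.28
position: [0.6025, 0.0223, 0.0453]
ee_rot: [0.001, 0.681, 0.732, 0.001]
contact_force: [0.4, -0.3, -1.5]
width: 0.023
gripper_force: 68.9
```

Emit:
{"op": "apply_moves", "data": {"xyz": [[0,0,0.005],[0,0,0]], "rot": [[0,0,0],[0,0,0]], "hand": [-1,-1]}}

```text
clock: 6.52
position: [0.6022, 0.0219, 0.0433]
ee_rot: [0.0, 0.681, 0.732, 0.0]
contact_force: [0.2, 0.3, -1.3]
width: 0.0229
gripper_force: 68.9
```

Emit:
{"op": "apply_moves", "data": {"xyz": [[0,0,0.006],[0,0,0]], "rot": [[0,0,0],[0,0,0]], "hand": [-1,-1]}}

```text
clock: 6.78
position: [0.6023, 0.0218, 0.0428]
ee_rot: [0.0, 0.681, 0.732, 0.0]
contact_force: [-2.1, 0.1, 7.9]
width: 0.023
gripper_force: 70.1
```

Emit:
{"op": "apply_moves", "data": {"xyz": [[0,0,0.005],[0,0,0]], "rot": [[0,0,0],[0,0,0]], "hand": [-1,-1]}}

```text
clock: 7.02
position: [0.6024, 0.0218, 0.0428]
ee_rot: [0.001, 0.681, 0.732, 0.001]
contact_force: [-3.3, 0.8, 16.3]
width: 0.0231
gripper_force: 71.4
```

Emit:
{"op": "apply_moves", "data": {"xyz": [[0,-0.02,0],[0,-0.036,0],[0,-0.036,0],[0,-0.036,0],[0,-0.036,0],[0,-0.036,0]], "rot": [[0,0,0],[0,0,0],[0,0,0],[0,0,0],[0,0,0],[0,0,0]], "hand": [-1,-1,-1,-1,-1,-1]}}

```text
clock: 7.78
position: [0.5487, 0.0171, 0.0432]
ee_rot: [0.006, 0.682, 0.732, 0.005]
contact_force: [5.5, 0.1, 9.7]
width: 0.023
gripper_force: 70.3
```

Emit:
{"op": "apply_moves", "data": {"xyz": [[0,-0.036,0],[0,-0.036,0],[0,-0.036,0],[0,-0.036,0],[0,-0.036,0]], "rot": [[0,0,0],[0,0,0],[0,0,0],[0,0,0],[0,0,0]], "hand": [-1,-1,-1,-1,-1]}}

```text
clock: 8.4
position: [0.4957, 0.013, 0.0432]
ee_rot: [0.006, 0.682, 0.732, 0.005]
contact_force: [6.1, 0.9, 10.7]
width: 0.0228
gripper_force: 70.4
```

Contact is steady at about 12 N on the board, so I'll carry on to the plain end.

Emit:
{"op": "apply_moves", "data": {"xyz": [[0,-0.036,0],[0,-0.036,0],[0,-0.036,0],[0,-0.036,0],[0,-0.036,0],[0,-0.036,0],[0,-0.015,0],[0,0,0]], "rot": [[0,0,0],[0,0,0],[0,0,0],[0,0,0],[0,0,0],[0,0,0],[0,0,0],[0,0,0]], "hand": [-1,-1,-1,-1,-1,-1,-1,-1]}}

```text
clock: 9.4
position: [0.4263, 0.0078, 0.043]
ee_rot: [0.006, 0.682, 0.732, 0.005]
contact_force: [4.1, -0.7, 14.3]
width: 0.023
gripper_force: 71.2
```

Emit:
{"op": "apply_moves", "data": {"xyz": [[0,0,0],[0,0,0],[0,0,0]], "rot": [[0,0,0],[0,0,0],[0,0,0]], "hand": [-1,-1,-1]}}

```text
clock: 9.78
position: [0.4263, 0.0078, 0.0429]
ee_rot: [0.006, 0.682, 0.732, 0.004]
contact_force: [3.8, 0.2, 15.2]
width: 0.0235
gripper_force: 71.3
```

Run:
```python
from h import *
go(.4231,.3731,.0288,-2.7)
```

```text
t 9.78 pos [0.4263 0.0078 0.0429] yaw 4.0 tilt 0.86 w 0.0235 F [ 3.8  0.2 15.2]
  turn share z 0.112; then shift shares [ 1.2158 -0.068   0.0471] ; shift in present axes [1.2155 0.0745 0.045 ]
```

Emit:
{"op": "apply_moves", "data": {"xyz": [[0,0,-0.1],[0,0,-0.1],[0.174,-0.01,0],[0.174,-0.01,0],[0.174,-0.01,0],[0.174,-0.01,0],[0.174,-0.01,0],[0.174,-0.01,0]], "rot": [[0,0,0],[0,0,0.112],[0,0,0],[0,0,0],[0,0,0],[0,0,0],[0,0,0],[0,0,0]], "hand": [-1,-1,-1,-1,-1,-1,-1,-1]}}

```text
clock: 10.78
position: [0.4155, 0.3243, 0.0999]
ee_rot: [0.0, 0.723, 0.691, 0.0]
contact_force: [1.2, -0.9, -0.6]
width: 0.023
gripper_force: 69.2
```

Emit:
{"op": "apply_moves", "data": {"xyz": [[0.171,-0.008,0],[0,0,0.05],[0,0,0.1],[0,0,0.05],[0,0,0.02],[0,0,0],[0,0,0]], "rot": [[0,0,0],[0,0,0],[0,0,0],[0,0,0],[0,0,0],[0,0,0],[0,0,0]], "hand": [-1,-1,-1,-1,-1,-1,-1]}}

```text
clock: 11.65
position: [0.4162, 0.3741, 0.0345]
ee_rot: [0.0, 0.723, 0.691, 0.001]
contact_force: [0.4, 1.5, -0.3]
width: 0.0232
gripper_force: 69.1
```

Run:
```python
from h import *
go(.4231,.3731,.0288,-2.7)
```

```text
t 11.65 pos [0.4162 0.3741 0.0345] yaw -2.7 tilt 0.11 w 0.0232 F [ 0.4  1.5 -0.3]
  turn share z 0.001; then shift shares [-0.0021  0.023   0.019 ] ; shift in present axes [-0.0021  0.023   0.019 ]
```

Emit:
{"op": "apply_moves", "data": {"xyz": [[0,0.023,0.012],[0,0,0.006],[0,0,0],[0,0,0],[0,0,0],[0,0,0]], "rot": [[0,0,0],[0,0,0],[0,0,0],[0,0,0],[0,0,0],[0,0,0]], "hand": [-1,-1,-1,1,1,1]}}

```text
clock: 12.4
position: [0.4221, 0.3734, 0.028]
ee_rot: [-0.0, 0.723, 0.691, -0.0]
contact_force: [-0.3, 0.4, 0.7]
width: 0.0762
gripper_force: 0.0
```

Emit:
{"op": "apply_moves", "data": {"xyz": [[0,0,0],[0,0,-0.06],[0,0,-0.15],[0,0,-0.19],[0,0,-0.19],[0,0,-0.1],[0,0,0]], "rot": [[0,0,0],[0,0,0],[0,0,0],[0,0,0],[0,0,0],[0,0,0],[0,0,0]], "hand": [1,1,1,1,1,1,1]}}

```text
clock: 13.28
position: [0.4236, 0.3744, 0.2381]
ee_rot: [0.0, 0.723, 0.691, 0.003]
contact_force: [0.9, -0.4, 0.1]
width: 0.0852
gripper_force: 0.0
```

Run:
```python
from h import *
go(.52,-.27,.30,90)
d=view("top"); p=d["pixels"]; hsv=cv2.cvtColor(p,cv2.COLOR_RGB2HSV)
br=(hsv[...,0]<20)&(hsv[...,1]>85)&(hsv[...,2]>50); a=br.copy(); a[:,:188]=0;a[:,262:]=0;a[:155]=0;a[240:]=0
print(*blobs(d,a,.008,60),sep="\n")
cv2.imwrite("pics/t2.png",p[:,:,::-1])
```

```text
t 13.28 pos [0.4236 0.3744 0.2381] yaw -2.6 tilt 0.36 w 0.0852 F [ 0.9 -0.4  0.1]
  turn share z 1.456; then shift shares [ 0.3213  2.1481 -0.2064] ; shift in present axes [-2.1303  0.4204 -0.2126]
(0.4251, 0.3772, 93, 48, np.float32(87.1), [204, 219])
(0.4303, 0.259, 95, 56, np.float32(4.6), [240, 218])
(0.559, 0.2599, 94, 53, np.float32(1.9), [241, 179])
(0.5637, 0.3682, 94, 55, np.float32(-7.9), [209, 177])
```

Run:
```python
from h import *
go(.47,.016,.29,-86); print(status.get_state()["qpos"].round(2))
```

```text
t 13.32 pos [0.4225 0.3737 0.2359] yaw -2.6 tilt 0.11 w 0.0853 F [ 0.  -0.7 -0.8]
  turn share z 1.390; then shift shares [ 0.0747  1.2004 -0.1803] ; shift in present axes [-1.1835  0.213  -0.1814]
[0.6  0.26 1.52 0.   1.36 0.65]
```

Emit:
{"op": "apply_moves", "data": {"xyz": [[0,0,-0.023],[0,0,-0.023],[0,0,-0.023],[0,0,-0.023],[0,0,-0.022],[0,0,-0.022],[0,0,-0.022],[0,0,-0.022]], "rot": [[0,0,0.174],[0,0,0.174],[0,0,0.174],[0,0,0.174],[0,0,0.174],[0,0,0.174],[0,0,0.174],[0,0,0.172]], "hand": [1,1,1,1,1,1,1,1]}}

```text
clock: 14.32
position: [0.4216, 0.3729, 0.2868]
ee_rot: [0.001, 0.999, 0.032, -0.002]
contact_force: [-0.9, 0.6, 0.6]
width: 0.0854
gripper_force: 0.0
```

Emit:
{"op": "apply_moves", "data": {"xyz": [[0.011,0.172,0],[0.011,0.172,0],[0.011,0.172,0],[0.011,0.172,0],[0.011,0.172,0],[0.011,0.172,0],[0.009,0.168,0],[0,0,0]], "rot": [[0,0,0],[0,0,0],[0,0,0],[0,0,0],[0,0,0],[0,0,0],[0,0,0],[0,0,0]], "hand": [1,1,1,1,1,1,1,1]}}

```text
clock: 15.32
position: [0.4692, 0.013, 0.2869]
ee_rot: [0.0, 0.999, 0.032, -0.002]
contact_force: [-0.1, 0.7, -0.8]
width: 0.0853
gripper_force: 0.0
```

Emit:
{"op": "apply_moves", "data": {"xyz": [[0,0,0]], "rot": [[0,0,0]], "hand": [1]}}

```text
clock: 15.45
position: [0.469, 0.0164, 0.2877]
ee_rot: [-0.001, 0.999, 0.034, -0.002]
contact_force: [-0.2, 0.4, 0.5]
width: 0.0853
gripper_force: 0.0
```

Run:
```python
from h import *
go(.45,-.32,.30,-86)
d=view("wrist"); p=d["pixels"]; cv2.imwrite("pics/w3.png",p[:,:,::-1]); hsv=cv2.cvtColor(p,cv2.COLOR_RGB2HSV)
print(proj(d,[[.518,.016,.016]]))
m=(hsv[...,0]<20)&(hsv[...,1]>80)
print(*blobs(d,m,.016,400),sep="\n")
```

```text
t 15.45 pos [0.469  0.0164 0.2877] yaw -86.1 tilt 0.2 w 0.0853 F [-0.2  0.4  0.5]
  turn share z -0.001; then shift shares [-0.1412  1.1141 -0.0411] ; shift in present axes [-0.14    1.1142 -0.0425]
[[322.8595049  128.44836307]]
(0.422, 0.3885, 125, 52, np.float32(87.9), [49, 182])
(0.4303, 0.2563, 94, 57, np.float32(4.5), [143, 180])
(0.5559, 0.2559, 94, 57, np.float32(1.8), [134, 82])
(0.5613, 0.363, 94, 58, np.float32(-7.9), [47, 71])
(0.5379, 0.0166, 252, 108, np.float32(4.2), [324, 105])
```

View pics/w3.png

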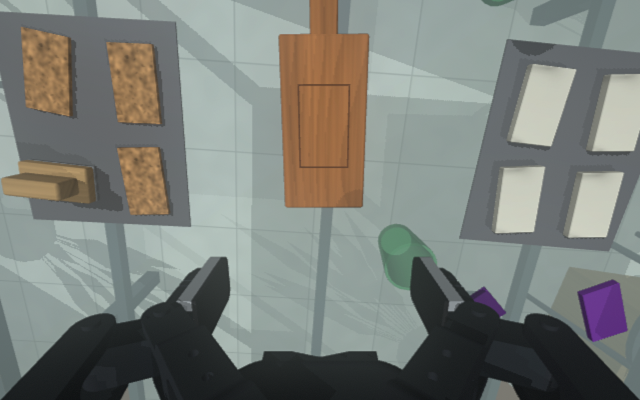

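The board lies in the middle of the view, with the inlay corners near (299,85), (348,85), (349,167) and (300,167). The corks, the block and all four slabs are still in place. I'll refine the board's middle from the inlay and the blade edges.

Run:
```python
from h import *
d=view("wrist"); p=d["pixels"]; hsv=cv2.cvtColor(p,cv2.COLOR_RGB2HSV)
m=((hsv[...,0]<20)&(hsv[...,1]>80)).astype(np.uint8); m[:, :270]=0; m[:,380:]=0; m[230:]=0
m=cv2.morphologyEx(m,cv2.MORPH_OPEN,np.ones((51,51)))
print("blade",blobs(d,m,.016))
g=cv2.cvtColor(p,cv2.COLOR_RGB2GRAY).astype(float)
bh=cv2.morphologyEx(g.astype(np.uint8),cv2.MORPH_BLACKHAT,np.ones((7,7)))
c=(bh>18).astype(np.uint8); c[:75]=0;c[178:]=0;c[:,:290]=0;c[:,358:]=0
n,l,st,_=cv2.connectedComponentsWithStats(c); k=1+np.argmax(st[1:,4]); print("inlay",blobs(d,l==k,.016))
w=(hsv[...,1]<45)&(hsv[...,2]>112); w[:,:465]=0; w[:62]=0; w[250:]=0
print(*blobs(d,w,.014,400),sep="\n")
print(*blobs(view("top"),(lambda h:(h[...,1]<45)&(h[...,2]>112))(cv2.cvtColor(get_image("top")["pixels"],cv2.COLOR_RGB2HSV)),.014,300)[:8],sep="\n")
```

```text
blade [(0.5201, 0.0154, 216, 108, np.float32(4.1), [324, 119])]
inlay [(0.5195, 0.0153, 107, 66, np.float32(4.1), [324, 125])]
(0.4328, -0.4345, 112, 44, np.float32(4.1), [630, 218])
(0.4387, -0.3699, 99, 66, np.float32(5.0), [593, 203])
(0.4279, -0.2868, 184, 123, np.float32(-85.9), [515, 223])
(0.5621, -0.3649, 96, 65, np.float32(4.3), [617, 115])
(0.565, -0.2601, 97, 63, np.float32(-2.6), [541, 105])
(0.5174, -0.1949, 199, 44, np.float32(11.8), [475, 129])
(-0.0394, 0.3802, 127, 56, np.float32(54.2), [195, 365])
(0.0165, 0.6897, 126, 36, np.float32(-0.2), [103, 344])
(0.0521, 0.5491, 183, 79, np.float32(61.7), [145, 333])
(0.2539, -0.1031, 177, 112, np.float32(-89.7), [342, 280])
(0.1868, 0.2684, 352, 98, np.float32(-0.1), [231, 289])
(0.2188, 0.4778, 350, 274, np.float32(-0.0), [175, 282])
(0.3011, 0.1037, 291, 161, np.float32(-7.4), [277, 266])
(0.4405, -0.3742, 94, 56, np.float32(5.1), [434, 218])
```

Emit:
{"op": "apply_moves", "data": {"xyz": [[-0.024,0.186,0],[-0.024,0.186,0],[-0.024,0.186,0],[-0.024,0.186,0],[-0.024,0.186,0],[-0.024,0.184,0],[0,0,0],[0,0,0]], "rot": [[0,0,0],[0,0,0],[0,0,0],[0,0,0],[0,0,0],[0,0,0],[0,0,0],[0,0,0]], "hand": [1,1,1,1,1,1,1,1]}}

```text
clock: 16.65
position: [0.4501, -0.3192, 0.2889]
ee_rot: [-0.001, 0.999, 0.035, -0.0]
contact_force: [1.2, 0.1, 0.1]
width: 0.0852
gripper_force: 0.0
```

Run:
```python
from h import *
d=view("wrist"); p=d["pixels"]; cv2.imwrite("pics/w4.png",p[:,:,::-1]); hsv=cv2.cvtColor(p,cv2.COLOR_RGB2HSV)
print(proj(d,[[.44,-.37,.014],[.44,-.266,.014],[.565,-.365,.014],[.565,-.26,.014]]).round())
w=(hsv[...,1]<45)&(hsv[...,2]>112); w[260:]=0
bb=blobs(d,w,.014,1000)
print(*[b for b in bb if 80<b[2]<110 and b[3]<70],sep="\n")
b=min(bb,key=lambda b:abs(b[0]-.44)+abs(b[1]+.266)); go(b[0],b[1],.012,b[4]-90)
```

```text
[[356. 176.]
 [281. 170.]
 [363.  78.]
 [279.  72.]]

t 16.7 pos [ 0.4501 -0.3188  0.2891] yaw -85.9 tilt 0.07 w 0.0854 F [-0.   0.1  0.7]
  turn share z 1.499; then shift shares [-0.1028 -0.0949  0.9237] ; shift in present axes [ 0.0948 -0.1016  0.9238]
```

View pics/w4.png

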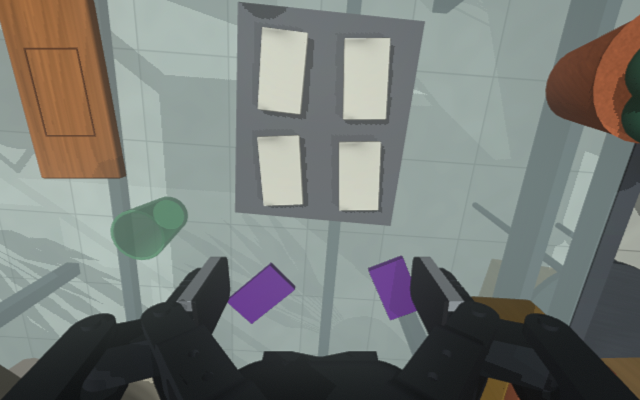

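The slabs are at (280,171), (360,176), (283,70) and (365,79) on the grey mat. The purple look-alikes at (262,292) and (393,287) are off the mat, so they are not targets.

```bash
cat >> h.py <<'E'
def slabs(z=.014,name="wrist"):
    d=view(name); hsv=cv2.cvtColor(d["pixels"],cv2.COLOR_RGB2HSV)
    w=(hsv[...,1]<45)&(hsv[...,2]>175); w[260:]=0
    w=cv2.morphologyEx(w.astype(np.uint8),cv2.MORPH_OPEN,np.ones((5,5)))
    return [b for b in blobs(d,w,z,600) if 80<b[2]<110 and 45<b[3]<70]
E
python3 - <<'E'
from h import *
d=view("wrist"); hsv=cv2.cvtColor(d["pixels"],cv2.COLOR_RGB2HSV)
for u,v in [(280,171),(250,200),(200,100),(283,70),(301,170)]: print(hsv[v,u])
bb=slabs(); print(*bb,sep="\n")
b=min(bb,key=lambda b:abs(b[0]-.44)+abs(b[1]+.266)); go(b[0],b[1],.012,b[4]-90)
E
```

```text
[ 36  17 206]
[100  20 116]
[ 81  22 161]
[ 36  18 212]
[ 38  15 133]
(0.4389, -0.3734, 94, 55, np.float32(5.1), [359, 175])
(0.4201, -0.0806, 93, 51, np.float32(-0.3), [145, 168])
(0.4386, -0.2653, 95, 55, np.float32(6.0), [281, 171])
(0.5146, -0.0806, 93, 51, np.float32(0.1), [139, 108])
(0.5632, -0.3685, 93, 55, np.float32(4.3), [366, 78])
(0.565, -0.2626, 95, 55, np.float32(-2.7), [282, 70])
(0.6063, -0.1402, 109, 55, np.float32(89.9), [179, 29])
t 16.8 pos [ 0.4502 -0.3187  0.2894] yaw -85.9 tilt 0.03 w 0.0854 F [ 0.4 -0.6 -0.9]
  turn share z -0.032; then shift shares [-0.0197 -0.1811  0.9247] ; shift in present axes [-0.026  -0.18    0.9247]
```

Emit:
{"op": "apply_moves", "data": {"xyz": [[-0.026,-0.18,0],[0,0,0.1],[0,0,0.18],[0,0,0.18],[0,0,0.18],[0,0,0.11],[0,0,0.045],[0,0,0]], "rot": [[0,0,0],[0,0,-0.023],[0,0,0],[0,0,0],[0,0,0],[0,0,0],[0,0,0],[0,0,0]], "hand": [1,1,1,1,1,0.55,0.55,0.55], "force": 50}}

```text
clock: 17.8
position: [0.4385, -0.2665, 0.0507]
ee_rot: [-0.0, 0.999, 0.047, -0.0]
contact_force: [0.5, -0.6, 0.6]
width: 0.066
gripper_force: 0.0
```

Run:
```python
from h import *
go(.4386,-.2653,.012,-84.5)
d=view("wrist"); cv2.imwrite("pics/w5.png",d["pixels"][:,:,::-1])
```

```text
t 17.8 pos [ 0.4385 -0.2665  0.0507] yaw -84.6 tilt 0.03 w 0.066 F [ 0.5 -0.6  0.6]
  turn share z -0.002; then shift shares [ 0.0007 -0.0039  0.1291] ; shift in present axes [ 0.0007 -0.0039  0.1291]
```

View pics/w5.png

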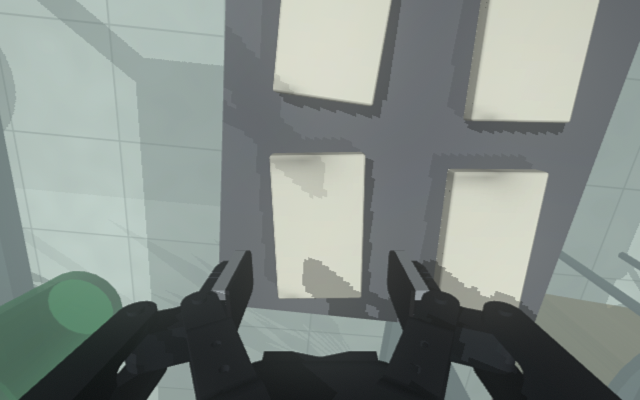

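The fingers straddle the near-left slab (318,225) evenly, with the left tip at (250,255) and the right tip at (390,255). Lowering to feel for the mat.

Emit:
{"op": "apply_moves", "data": {"xyz": [[0,-0.004,0.06],[0,0,0.05],[0,0,0.02],[0,0,0]], "rot": [[0,0,0],[0,0,0],[0,0,0],[0,0,0]], "hand": [0.55,0.55,0.55,0.55]}}

```text
clock: 18.35
position: [0.4382, -0.266, 0.0117]
ee_rot: [-0.0, 0.999, 0.047, -0.0]
contact_force: [-0.7, 0.4, -0.0]
width: 0.0664
gripper_force: 0.0
```

Emit:
{"op": "apply_moves", "data": {"xyz": [[0,0,0.01],[0,0,0.0]], "rot": [[0,0,0],[0,0,0]], "hand": [0.55,0.55]}}

```text
clock: 18.6
position: [0.4383, -0.266, 0.0088]
ee_rot: [0.0, 0.999, 0.047, 0.0]
contact_force: [0.2, 0.2, -1.1]
width: 0.0662
gripper_force: 0.0
```

Emit:
{"op": "apply_moves", "data": {"xyz": [[0,0,0.007],[0,0,0.0]], "rot": [[0,0,0],[0,0,0]], "hand": [0.55,0.55]}}

```text
clock: 18.85
position: [0.4381, -0.2659, 0.0065]
ee_rot: [-0.0, 0.999, 0.047, -0.0]
contact_force: [-0.1, 0.1, -0.2]
width: 0.0662
gripper_force: 0.0
```

Emit:
{"op": "apply_moves", "data": {"xyz": [[0,0,0.007],[0,0,0.0]], "rot": [[0,0,0],[0,0,0]], "hand": [0.55,0.55]}}

```text
clock: 19.1
position: [0.4381, -0.2658, 0.0043]
ee_rot: [-0.0, 0.999, 0.047, -0.0]
contact_force: [0.1, -0.1, 0.2]
width: 0.0659
gripper_force: 0.0
```

Emit:
{"op": "apply_moves", "data": {"xyz": [[0,0,0.007],[0,0,0.0]], "rot": [[0,0,0],[0,0,0]], "hand": [0.55,0.55]}}

```text
clock: 19.35
position: [0.4381, -0.2658, 0.0022]
ee_rot: [-0.0, 0.999, 0.047, -0.0]
contact_force: [0.1, 0.7, -0.1]
width: 0.0663
gripper_force: 0.0
```

Emit:
{"op": "apply_moves", "data": {"xyz": [[0,0,0.007],[0,0,0.0]], "rot": [[0,0,0],[0,0,0]], "hand": [0.55,0.55]}}

```text
clock: 19.6
position: [0.4381, -0.2658, 0.0001]
ee_rot: [-0.0, 0.999, 0.047, -0.0]
contact_force: [-0.5, 0.4, 0.7]
width: 0.066
gripper_force: 0.0
```

Emit:
{"op": "apply_moves", "data": {"xyz": [[0,0,0],[0,0,0.0],[0,0,0],[0,0,0]], "rot": [[0,0,0],[0,0,0],[0,0,0],[0,0,0]], "hand": [-1,-1,-1,-1], "force": 50}}

```text
clock: 20.1
position: [0.4383, -0.266, 0.0006]
ee_rot: [0.0, 0.999, 0.047, 0.0]
contact_force: [-0.3, -0.1, 5.5]
width: 0.0546
gripper_force: 53.5
```

Run:
```python
from h import *
go(.5197,.0153,.20,-85.9)
```

```text
t 20.1 pos [ 0.4383 -0.266   0.0006] yaw -84.7 tilt 0.02 w 0.0546 F [-0.3 -0.1  5.5]
  turn share z 0.021; then shift shares [ 0.3376 -0.9159 -0.6648] ; shift in present axes [ 0.3578 -0.9082 -0.6649]
```

Emit:
{"op": "apply_moves", "data": {"xyz": [[0,0,-0.06],[0,0,-0.15],[0,0,-0.18],[0,0,0],[0,0,0]], "rot": [[0,0,0],[0,0,0],[0,0,0.021],[0,0,0],[0,0,0]], "hand": [-1,-1,-1,-1,-1]}}

```text
clock: 20.72
position: [0.4374, -0.2653, 0.1164]
ee_rot: [-0.001, 0.999, 0.036, -0.001]
contact_force: [-0.8, 0.4, -2.0]
width: 0.0546
gripper_force: 53.6
```

Emit:
{"op": "apply_moves", "data": {"xyz": [[0.056,-0.153,0],[0.056,-0.153,0],[0.056,-0.153,0],[0.056,-0.153,0],[0.056,-0.153,0],[0.056,-0.151,0],[0,0,0],[0,0,0]], "rot": [[0,0,0],[0,0,0],[0,0,0],[0,0,0],[0,0,0],[0,0,0],[0,0,0],[0,0,0]], "hand": [-1,-1,-1,-1,-1,-1,-1,-1]}}

```text
clock: 21.72
position: [0.5177, 0.0153, 0.1155]
ee_rot: [0.0, 0.999, 0.036, -0.002]
contact_force: [-1.0, -0.6, -2.9]
width: 0.0545
gripper_force: 53.7
```

Run:
```python
from h import *
go(.5197,.0153,.018,-85.9)
d=view("wrist"); cv2.imwrite("pics/w6.png",d["pixels"][:,:,::-1])
```

```text
t 21.73 pos [0.5177 0.0153 0.1155] yaw -85.9 tilt 0.24 w 0.0545 F [-1.  -0.6 -2.9]
  turn share z 0.001; then shift shares [0.0068 0.0006 0.3249] ; shift in present axes [0.0081 0.0007 0.3249]
```

View pics/w6.png

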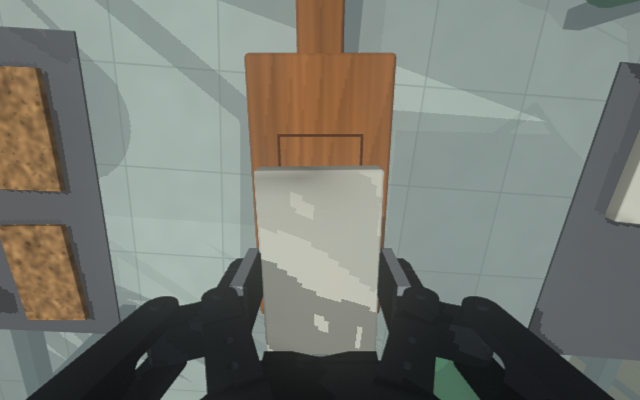

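The slab is held square over the board, with the front line of the inlay at (320,135) running parallel to its front edge. Setting it down.

Emit:
{"op": "apply_moves", "data": {"xyz": [[0.007,0,0.1],[0,0,0.14],[0,0,0.07],[0,0,0.015],[0,0,0],[0,0,0]], "rot": [[0,0,0],[0,0,0],[0,0,0],[0,0,0],[0,0,0],[0,0,0]], "hand": [-1,-1,-1,-1,-1,-1]}}

```text
clock: 22.52
position: [0.5221, 0.0151, 0.0208]
ee_rot: [0.0, 0.999, 0.035, 0.001]
contact_force: [0.7, 0.9, -2.5]
width: 0.0542
gripper_force: 53.7
```

Emit:
{"op": "apply_moves", "data": {"xyz": [[0,0,0.007],[0,0,0]], "rot": [[0,0,0],[0,0,0]], "hand": [-1,-1]}}

```text
clock: 22.78
position: [0.5214, 0.0155, 0.0181]
ee_rot: [0.0, 0.999, 0.036, 0.0]
contact_force: [-1.3, -0.4, -2.1]
width: 0.0545
gripper_force: 53.7
```

Emit:
{"op": "apply_moves", "data": {"xyz": [[-0.005,0,0.007],[0,0,0]], "rot": [[0,0,0],[0,0,0]], "hand": [-1,-1]}}

```text
clock: 23.02
position: [0.5193, 0.0155, 0.0154]
ee_rot: [-0.0, 0.999, 0.036, -0.0]
contact_force: [0.0, -0.6, -0.9]
width: 0.0544
gripper_force: 53.7
```

Emit:
{"op": "apply_moves", "data": {"xyz": [[0,0,0.005],[0,0,0]], "rot": [[0,0,0],[0,0,0]], "hand": [-1,-1]}}

```text
clock: 23.28
position: [0.5198, 0.0155, 0.0146]
ee_rot: [-0.0, 0.999, 0.036, 0.0]
contact_force: [-1.1, -0.3, 3.0]
width: 0.0544
gripper_force: 54.3
```

Emit:
{"op": "apply_moves", "data": {"xyz": [[0,0,0],[0,0,0],[0,0,-0.05],[0,0,-0.15],[0,0,-0.19],[0,0,-0.19],[0,0,-0.19],[0,0,-0.13]], "rot": [[0,0,0],[0,0,0],[0,0,0],[0,0,0],[0,0,0],[0,0,0],[0,0,0],[0,0,0]], "hand": [0.6,0.6,1,1,1,1,1,1]}}

```text
clock: 24.28
position: [0.5201, 0.0154, 0.2884]
ee_rot: [0.0, 0.999, 0.036, 0.003]
contact_force: [0.4, -0.1, -0.5]
width: 0.0858
gripper_force: 0.0
```

Emit:
{"op": "apply_moves", "data": {"xyz": [[-0.041,-0.168,0],[-0.041,-0.168,0],[-0.041,-0.168,0],[-0.042,-0.168,0],[-0.042,-0.167,0],[0,0,0],[0,0,0]], "rot": [[0,0,0],[0,0,0],[0,0,0],[0,0,0],[0,0,0],[0,0,0],[0,0,0]], "hand": [1,1,1,1,1,1,1]}}

```text
clock: 25.15
position: [0.4397, 0.2618, 0.2847]
ee_rot: [0.0, 0.999, 0.036, 0.0]
contact_force: [-0.1, 0.6, -0.2]
width: 0.0852
gripper_force: 0.0
```

```bash
cat >> h.py <<'E'
def corks(z=.008):
    d=view("wrist"); hsv=cv2.cvtColor(d["pixels"],cv2.COLOR_RGB2HSV)
    m=(hsv[...,0]<25)&(hsv[...,1]>80); m[260:]=0
    m=cv2.morphologyEx(m.astype(np.uint8),cv2.MORPH_OPEN,np.ones((5,5)))
    return blobs(d,m,z,600)
E
python3 - <<'E'
from h import *
bb=corks(); print(*bb,sep="\n")
print("slab on board",*slabs(.028),sep="\n")
b=min(bb,key=lambda b:abs(b[0]-.4278)+abs(b[1]-.2618)); go(b[0],b[1],.05,b[4]-90)
d=view("top"); cv2.imwrite("pics/t3.png",cv2.resize(d["pixels"][140:250,180:460,::-1],(800,314)))
hsv=cv2.cvtColor(d["pixels"],cv2.COLOR_RGB2HSV); w=(hsv[...,1]<45)&(hsv[...,2]>112); w[:,:295]=0;w[:,340:]=0;w[:165]=0;w[225:]=0
print(blobs(d,w,.028,60))
E
```

```text
(0.4204, 0.3776, 95, 52, np.float32(87.3), [233, 173])
(0.4282, 0.2615, 96, 55, np.float32(4.6), [319, 173])
(0.5561, 0.261, 95, 56, np.float32(1.7), [327, 72])
(0.5619, 0.3705, 96, 56, np.float32(-8.0), [240, 61])
(0.5323, 0.0146, 246, 115, np.float32(4.1), [516, 101])
(0.5771, 0.6431, 72, 45, np.float32(-3.6), [16, 32])
slab on board
(0.5204, 0.0156, 94, 55, np.float32(4.6), [521, 118])
(0.5735, 0.1331, 98, 60, np.float32(89.5), [430, 69])
t 25.25 pos [0.4402 0.261  0.2845] yaw -86.0 tilt 0.04 w 0.0854 F [-0.4  0.3  0.1]
  turn share z -0.010; then shift shares [-0.0396 -0.0047  0.7817] ; shift in present axes [-0.0402 -0.0046  0.7816]
[(0.5221, 0.0142, 95, 57, np.float32(4.9), [315, 191]), (0.5121, -0.0516, 191, 26, np.float32(0.9), [336, 194])]
```

View pics/t3.png

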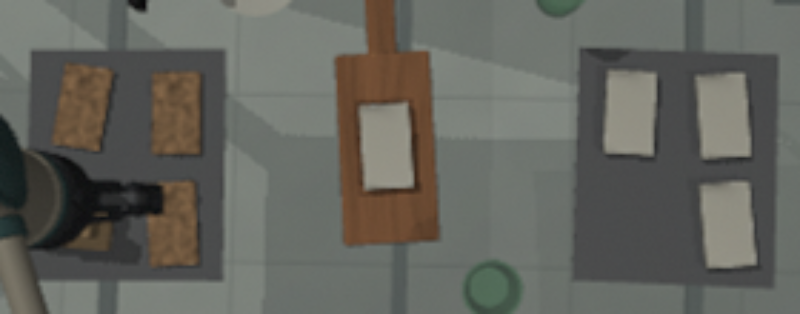

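The top view shows slab 1 sitting squarely on the inlay at about (387,146) in the crop. The corks and the other three slabs have not moved. Next is the first cork, at wrist pixel (319,173).

Emit:
{"op": "apply_moves", "data": {"xyz": [[-0.04,-0.005,0.14],[0,0,0.18],[0,0,0.18],[0,0,0.18],[0,0,0.12],[0,0,0.08],[0,0,0.045],[0,0,0.01]], "rot": [[0,0,-0.01],[0,0,0],[0,0,0],[0,0,0],[0,0,0],[0,0,0],[0,0,0],[0,0,0]], "hand": [0.6,0.6,0.6,0.6,0.6,0.6,0.6,0.6]}}

```text
clock: 26.3
position: [0.428, 0.2621, 0.0032]
ee_rot: [0.0, 0.999, 0.04, -0.0]
contact_force: [0.5, 0.1, -0.4]
width: 0.0685
gripper_force: 0.0
```

Emit:
{"op": "apply_moves", "data": {"xyz": [[0,0,0],[0,0,0]], "rot": [[0,0,0],[0,0,0]], "hand": [0.6,0.6]}}

```text
clock: 26.55
position: [0.4286, 0.263, 0.0046]
ee_rot: [-0.0, 0.999, 0.041, 0.001]
contact_force: [-0.0, 0.2, 0.9]
width: 0.0685
gripper_force: 0.0
```

Emit:
{"op": "apply_moves", "data": {"xyz": [[0,0.004,0.009],[0,0,0],[0,0,0],[0,0,0],[0,0,0],[0,0,0]], "rot": [[0,0,0],[0,0,0],[0,0,0],[0,0,0],[0,0,0],[0,0,0]], "hand": [0.6,0.6,-1,-1,-1,-1], "force": 50}}

```text
clock: 27.3
position: [0.4278, 0.2615, 0.0016]
ee_rot: [-0.0, 0.999, 0.041, 0.0]
contact_force: [-1.4, -0.8, 4.8]
width: 0.0535
gripper_force: 51.1
```

Run:
```python
from h import *
go(.5200,.0155,.12,-85.6)
```

```text
t 27.3 pos [0.4278 0.2615 0.0016] yaw -85.3 tilt 0.02 w 0.0535 F [-1.4 -0.8  4.8]
  turn share z 0.005; then shift shares [ 0.2434  0.8413 -0.3945] ; shift in present axes [ 0.2391  0.8425 -0.3946]
```

Emit:
{"op": "apply_moves", "data": {"xyz": [[0,0,-0.05],[0,0,-0.15],[0,0,-0.18],[0.049,0.168,0],[0.049,0.168,0],[0.049,0.168,0],[0.049,0.168,0],[0.047,0.169,0]], "rot": [[0,0,0],[0,0,0],[0,0,0.005],[0,0,0],[0,0,0],[0,0,0],[0,0,0],[0,0,0]], "hand": [-1,-1,-1,-1,-1,-1,-1,-1]}}

```text
clock: 28.3
position: [0.5202, 0.0139, 0.115]
ee_rot: [-0.0, 0.999, 0.038, 0.0]
contact_force: [0.2, 1.0, 0.7]
width: 0.0534
gripper_force: 52.6
```

Emit:
{"op": "apply_moves", "data": {"xyz": [[0,0,0],[0,0,0],[0,0,0.1],[0,0,0.1],[0,0,0],[0,0,0]], "rot": [[0,0,0],[0,0,0],[0,0,0],[0,0,0],[0,0,0],[0,0,0]], "hand": [-1,-1,-1,-1,-1,-1]}}

```text
clock: 29.05
position: [0.5202, 0.0164, 0.0557]
ee_rot: [-0.0, 0.999, 0.039, 0.001]
contact_force: [0.9, -0.7, -0.5]
width: 0.0533
gripper_force: 52.6
```

Run:
```python
from h import *
go(.5200,.0155,.030,-85.6)
d=view("wrist"); cv2.imwrite("pics/w7.png",d["pixels"][:,:,::-1])
```

```text
t 29.05 pos [0.5202 0.0164 0.0557] yaw -85.5 tilt 0.06 w 0.0533 F [ 0.9 -0.7 -0.5]
  turn share z 0.001; then shift shares [-0.0008  0.003   0.0856] ; shift in present axes [-0.0009  0.003   0.0856]
```

View pics/w7.png

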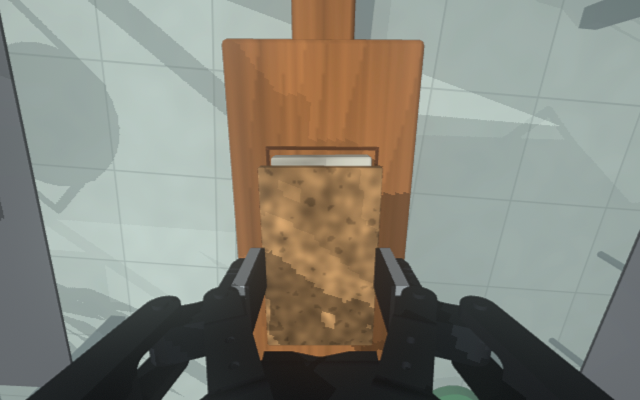

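The cork is aligned over the slab, whose white edge shows at (320,160) just inside the inlay. Lowering it.

Emit:
{"op": "apply_moves", "data": {"xyz": [[0,0.003,0.06],[0,0,0.024],[0,0,0],[0,0,0.004],[0,0,0]], "rot": [[0,0,0],[0,0,0],[0,0,0],[0,0,0],[0,0,0]], "hand": [-1,-1,-1,-1,-1]}}

```text
clock: 29.72
position: [0.5202, 0.0146, 0.0289]
ee_rot: [0.0, 0.999, 0.038, 0.0]
contact_force: [0.7, 0.2, 0.8]
width: 0.0532
gripper_force: 52.6
```

Emit:
{"op": "apply_moves", "data": {"xyz": [[0,0,0.004],[0,0,0]], "rot": [[0,0,0],[0,0,0]], "hand": [-1,-1]}}

```text
clock: 29.98
position: [0.5202, 0.0146, 0.0277]
ee_rot: [0.0, 0.999, 0.038, 0.0]
contact_force: [-0.0, 0.6, 4.1]
width: 0.0533
gripper_force: 53.2
```

Emit:
{"op": "apply_moves", "data": {"xyz": [[0,0,0],[0,0,0],[0,0,0],[0,0,-0.05],[0,0,-0.12],[0,0,-0.13],[0,0,0]], "rot": [[0,0,0],[0,0,0],[0,0,0],[0,0,0],[0,0,0],[0,0,0.059],[0,0,0.059]], "hand": [0.6,0.6,0.6,0.6,0.6,0.6,0.6]}}

```text
clock: 30.85
position: [0.5227, 0.0144, 0.1217]
ee_rot: [0.0, 1.0, -0.024, 0.004]
contact_force: [0.1, -0.9, -0.5]
width: 0.0682
gripper_force: 0.0
```

Emit:
{"op": "apply_moves", "data": {"xyz": [[0.032,0.153,0],[0.032,0.153,0],[0.032,0.153,0],[0.032,0.153,0],[0.032,0.153,0],[0.033,0.151,0],[0,0,0],[0,0,0]], "rot": [[0,0,0],[0,0,0],[0,0,0],[0,0,0],[0,0,0],[0,0,0],[0,0,0],[0,0,0]], "hand": [0.6,0.6,0.6,0.6,0.6,0.6,0.6,0.6]}}

```text
clock: 31.85
position: [0.5645, -0.2622, 0.1177]
ee_rot: [-0.0, 1.0, -0.024, -0.0]
contact_force: [0.8, 0.5, -0.3]
width: 0.0684
gripper_force: 0.0
```

Run:
```python
from h import *
go(.565,-.2626,.003,-92.7)
d=view("top"); hsv=cv2.cvtColor(d["pixels"],cv2.COLOR_RGB2HSV)
m=(hsv[...,0]<25)&(hsv[...,1]>60); 
cv2.imwrite("pics/t4.png",cv2.resize(d["pixels"][140:250,180:460,::-1],(800,314)))
```

```text
t 31.85 pos [ 0.5645 -0.2622  0.1177] yaw -92.7 tilt 0.05 w 0.0684 F [ 0.8  0.5 -0.3]
  turn share z -0.000; then shift shares [0.0017 0.0012 0.3824] ; shift in present axes [0.0018 0.0015 0.3824]
```

View pics/t4.png

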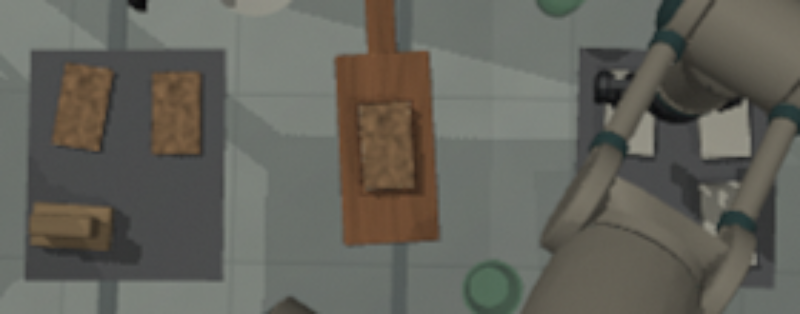

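The top view shows the cork lying square on slab 1 at (387,147), and the block still upright on its mat at (70,227). Next, the second slab.

Emit:
{"op": "apply_moves", "data": {"xyz": [[0.002,0.001,0.12],[0,0,0.14],[0,0,0.08],[0,0,0.035],[0,0,0.008],[0,0,0],[0,0,0]], "rot": [[0,0,0],[0,0,0],[0,0,0],[0,0,0],[0,0,0],[0,0,0],[0,0,0]], "hand": [0.6,0.6,0.6,0.6,0.6,0.6,0.6]}}

```text
clock: 32.78
position: [0.5662, -0.2633, 0.0035]
ee_rot: [0.0, 1.0, -0.023, 0.001]
contact_force: [1.0, 0.4, -0.1]
width: 0.0681
gripper_force: 0.0
```

Emit:
{"op": "apply_moves", "data": {"xyz": [[0,0,0],[0,0,0],[0,0,0],[0,0,0]], "rot": [[0,0,0],[0,0,0],[0,0,0],[0,0,0]], "hand": [-1,-1,-1,-1]}}

```text
clock: 33.28
position: [0.5661, -0.2634, 0.0037]
ee_rot: [0.0, 1.0, -0.024, 0.001]
contact_force: [-0.9, 0.7, 5.3]
width: 0.0544
gripper_force: 53.3
```

Run:
```python
from h import *
go(.5200,.0155,.13,-85.6)
```

```text
t 33.27 pos [ 0.5661 -0.2634  0.0037] yaw -92.7 tilt 0.12 w 0.0544 F [-0.9  0.7  5.3]
  turn share z -0.118; then shift shares [-0.0819 -0.9386 -0.4209] ; shift in present axes [-0.1965 -0.9209 -0.422 ]
```

Emit:
{"op": "apply_moves", "data": {"xyz": [[0,0,-0.05],[0,0,-0.15],[0,0,-0.18],[0,0,0],[0,0,0]], "rot": [[0,0,0],[0,0,-0.059],[0,0,-0.059],[0,0,0],[0,0,0]], "hand": [-1,-1,-1,-1,-1]}}

```text
clock: 33.9
position: [0.5647, -0.2626, 0.1163]
ee_rot: [-0.0, 0.999, 0.038, -0.0]
contact_force: [-1.2, 0.0, -1.7]
width: 0.0539
gripper_force: 53.7
```

Emit:
{"op": "apply_moves", "data": {"xyz": [[-0.013,-0.156,0],[-0.013,-0.156,0],[-0.013,-0.157,0],[-0.013,-0.157,0],[-0.013,-0.157,0],[-0.013,-0.156,0],[0,0,0],[0,0,0]], "rot": [[0,0,0],[0,0,0],[0,0,0],[0,0,0],[0,0,0],[0,0,0],[0,0,0],[0,0,0]], "hand": [-1,-1,-1,-1,-1,-1,-1,-1]}}

```text
clock: 34.9
position: [0.5197, 0.016, 0.1152]
ee_rot: [0.0, 0.999, 0.039, -0.001]
contact_force: [0.3, -0.1, -1.2]
width: 0.0542
gripper_force: 53.8
```

Emit:
{"op": "apply_moves", "data": {"xyz": [[0,0,0.08],[0,0,0.12],[0,0,0],[0,0,0]], "rot": [[0,0,0],[0,0,0],[0,0,0],[0,0,0]], "hand": [-1,-1,-1,-1]}}

```text
clock: 35.4
position: [0.5213, 0.0153, 0.0568]
ee_rot: [0.0, 0.999, 0.038, 0.0]
contact_force: [0.2, -1.0, -1.5]
width: 0.0545
gripper_force: 53.9
```

Run:
```python
from h import *
go(.521,.0155,.037,-85.6)
```

```text
t 35.4 pos [0.5213 0.0153 0.0568] yaw -85.7 tilt 0.04 w 0.0545 F [ 0.2 -1.  -1.5]
  turn share z -0.001; then shift shares [-0.0008 -0.0009  0.0661] ; shift in present axes [-0.0009 -0.0009  0.0661]
```

Emit:
{"op": "apply_moves", "data": {"xyz": [[0,0,0.04],[0,0,0.024],[0,0,0],[0,0,0.004],[0,0,0]], "rot": [[0,0,0],[0,0,0],[0,0,0],[0,0,0],[0,0,0]], "hand": [-1,-1,-1,-1,-1]}}

```text
clock: 36.02
position: [0.5207, 0.0162, 0.0362]
ee_rot: [-0.0, 0.999, 0.038, 0.0]
contact_force: [0.4, -0.3, -1.3]
width: 0.0543
gripper_force: 53.9
```

Emit:
{"op": "apply_moves", "data": {"xyz": [[0,0,0.004],[0,0,0]], "rot": [[0,0,0],[0,0,0]], "hand": [-1,-1]}}

```text
clock: 36.28
position: [0.5208, 0.0162, 0.0357]
ee_rot: [0.0, 0.999, 0.038, 0.0]
contact_force: [-1.1, 0.6, 4.4]
width: 0.0541
gripper_force: 54.6
```

Emit:
{"op": "apply_moves", "data": {"xyz": [[0,0,0],[0,0,0],[0,0,0],[0,0,-0.05],[0,0,-0.12],[0,0,-0.12],[0,0,0]], "rot": [[0,0,0],[0,0,0],[0,0,0],[0,0,0],[0,0,0],[0,0,0.043],[0,0,0]], "hand": [0.6,0.6,0.6,0.6,0.6,0.6,0.6]}}

```text
clock: 37.15
position: [0.5232, 0.0159, 0.1256]
ee_rot: [0.0, 1.0, 0.016, 0.004]
contact_force: [0.4, 0.9, -0.0]
width: 0.0685
gripper_force: 0.0
```

Emit:
{"op": "apply_moves", "data": {"xyz": [[0.028,-0.163,0],[0.028,-0.163,0],[0.028,-0.163,0],[0.029,-0.162,0],[0.029,-0.162,0],[0,0,0],[0,0,0]], "rot": [[0,0,0],[0,0,0],[0,0,0],[0,0,0],[0,0,0],[0,0,0],[0,0,0]], "hand": [0.6,0.6,0.6,0.6,0.6,0.6,0.6]}}

```text
clock: 38.02
position: [0.5546, 0.2608, 0.1211]
ee_rot: [0.001, 1.0, 0.016, -0.001]
contact_force: [0.0, -0.5, 0.3]
width: 0.0682
gripper_force: 0.0
```

Run:
```python
from h import *
go(.556,.2612,.002,-88.3)
d=view("top"); hsv=cv2.cvtColor(d["pixels"],cv2.COLOR_RGB2HSV); w=(hsv[...,1]<45)&(hsv[...,2]>112); w[:,:295]=0;w[:,333:]=0;w[:165]=0;w[225:]=0
print(blobs(d,w,.046,60))
br=(hsv[...,0]<20)&(hsv[...,1]>85)&(hsv[...,2]>50); a=br.copy(); a[:,:188]=0;a[:,262:]=0;a[:155]=0;a[240:]=0
print(*blobs(d,a,.008,60),sep="\n")
```

```text
t 38.02 pos [0.5546 0.2608 0.1211] yaw -88.1 tilt 0.12 w 0.0682 F [ 0.  -0.5  0.3]
  turn share z 0.003; then shift shares [ 0.0047 -0.0012  0.3969] ; shift in present axes [ 0.0054 -0.0016  0.3968]
[(0.5214, 0.015, 94, 57, np.float32(4.6), [314, 191])]
(0.5391, 0.2591, 54, 53, np.float32(-89.0), [242, 185])
(0.5403, 0.3806, 47, 37, np.float32(1.0), [204, 185])
```

Emit:
{"op": "apply_moves", "data": {"xyz": [[0.004,-0.001,0.12],[0,0,0.14],[0,0,0.08],[0,0,0.04],[0,0,0.018],[0,0,0],[0,0,0]], "rot": [[0,0,0],[0,0,0],[0,0,0],[0,0,0],[0,0,0],[0,0,0],[0,0,0]], "hand": [0.6,0.6,0.6,0.6,0.6,0.6,0.6]}}

```text
clock: 38.95
position: [0.5574, 0.2618, 0.0035]
ee_rot: [-0.0, 1.0, 0.016, 0.001]
contact_force: [-0.4, 0.3, -0.1]
width: 0.0685
gripper_force: 0.0
```

Emit:
{"op": "apply_moves", "data": {"xyz": [[0,0,0],[0,0,0],[0,0,0],[0,0,0]], "rot": [[0,0,0],[0,0,0],[0,0,0],[0,0,0]], "hand": [0.6,-1,-1,-1]}}

```text
clock: 39.45
position: [0.557, 0.2618, 0.0039]
ee_rot: [-0.0, 1.0, 0.016, 0.001]
contact_force: [-1.8, -0.1, 7.7]
width: 0.0513
gripper_force: 50.6
```

Run:
```python
from h import *
go(.521,.0155,.13,-85.6)
```

```text
t 39.45 pos [0.557  0.2618 0.0039] yaw -88.2 tilt 0.08 w 0.0513 F [-1.8 -0.1  7.7]
  turn share z -0.043; then shift shares [-0.1825  0.8094 -0.4203] ; shift in present axes [-0.1453  0.8166 -0.4209]
```

Emit:
{"op": "apply_moves", "data": {"xyz": [[0,0,0],[0,0,0]], "rot": [[0,0,0],[0,0,0]], "hand": [-1,-1]}}

```text
clock: 39.7
position: [0.557, 0.2618, 0.0039]
ee_rot: [-0.0, 1.0, 0.016, 0.001]
contact_force: [-1.7, -0.3, 7.0]
width: 0.0512
gripper_force: 50.6
```

Emit:
{"op": "apply_moves", "data": {"xyz": [[0,0,0],[0,0,0],[0,0,0.008],[0,0,0],[0,0,0],[0,0,0],[0,0,0],[0,0,0]], "rot": [[0,0,0],[0,0,0],[0,0,0],[0,0,0],[0,0,0],[0,0,0],[0,0,0],[0,0,0]], "hand": [0.6,0.6,0.6,0.6,-1,-1,-1,-1]}}

```text
clock: 40.7
position: [0.5569, 0.2617, 0.0003]
ee_rot: [-0.0, 1.0, 0.016, 0.0]
contact_force: [-0.7, -0.4, 4.0]
width: 0.0537
gripper_force: 52.8
```

Run:
```python
from h import *
go(.521,.0155,.13,-85.6)
```

```text
t 40.7 pos [5.569e-01 2.617e-01 3.000e-04] yaw -88.2 tilt 0.04 w 0.0537 F [-0.7 -0.4  4. ]
  turn share z -0.043; then shift shares [-0.1823  0.8091 -0.4322] ; shift in present axes [-0.1452  0.8164 -0.4325]
```

Emit:
{"op": "apply_moves", "data": {"xyz": [[0,0,-0.05],[0,0,-0.16],[0,0,-0.19],[-0.036,0.162,0],[-0.036,0.162,0],[-0.036,0.162,0],[-0.037,0.162,0],[-0.037,0.161,0]], "rot": [[0,0,0],[0,0,0],[0,0,-0.043],[0,0,0],[0,0,0],[0,0,0],[0,0,0],[0,0,0]], "hand": [-1,-1,-1,-1,-1,-1,-1,-1]}}

```text
clock: 41.7
position: [0.5204, 0.014, 0.1207]
ee_rot: [0.0, 0.999, 0.038, 0.0]
contact_force: [0.5, -0.9, 0.5]
width: 0.054
gripper_force: 52.7
```

Emit:
{"op": "apply_moves", "data": {"xyz": [[0,0,0],[0,0,0],[0,0,0.07],[0,0,0.11],[0,0,0],[0,0,0]], "rot": [[0,0,0],[0,0,0],[0,0,0],[0,0,0],[0,0,0],[0,0,0]], "hand": [-1,-1,-1,-1,-1,-1]}}

```text
clock: 42.45
position: [0.5215, 0.0163, 0.0668]
ee_rot: [-0.0, 0.999, 0.039, 0.001]
contact_force: [0.1, 0.2, -0.2]
width: 0.0535
gripper_force: 52.7
```

Run:
```python
from h import *
go(.521,.0155,.0455,-85.6)
```

```text
t 42.45 pos [0.5215 0.0163 0.0668] yaw -85.5 tilt 0.07 w 0.0535 F [ 0.1  0.2 -0.2]
  turn share z 0.001; then shift shares [-0.002   0.0025  0.0709] ; shift in present axes [-0.0021  0.0025  0.0709]
```

Emit:
{"op": "apply_moves", "data": {"xyz": [[-0.002,0.001,0.05],[0,0,0.02],[0,0,0],[0,0,0.003],[0,0,0]], "rot": [[0,0,0],[0,0,0],[0,0,0],[0,0,0],[0,0,0]], "hand": [-1,-1,-1,-1,-1]}}

```text
clock: 43.08
position: [0.5202, 0.015, 0.0443]
ee_rot: [-0.0, 0.999, 0.038, 0.0]
contact_force: [0.0, -0.6, 1.3]
width: 0.0539
gripper_force: 52.9
```

Emit:
{"op": "apply_moves", "data": {"xyz": [[0,0,0.003],[0,0,0]], "rot": [[0,0,0],[0,0,0]], "hand": [-1,-1]}}

```text
clock: 43.32
position: [0.5203, 0.015, 0.0443]
ee_rot: [0.0, 0.999, 0.038, 0.0]
contact_force: [-2.8, -0.1, 8.7]
width: 0.0541
gripper_force: 53.7
```

Emit:
{"op": "apply_moves", "data": {"xyz": [[0,0,0],[0,0,0],[0,0,0],[0,0,-0.05],[0,0,-0.12],[0,0,-0.12],[0,0,0]], "rot": [[0,0,0],[0,0,0],[0,0,0],[0,0,0],[0,0,0],[0,0,0],[0,0,0]], "hand": [0.6,0.6,0.6,0.6,0.6,0.6,0.6]}}

```text
clock: 44.2
position: [0.5228, 0.0149, 0.134]
ee_rot: [0.001, 0.999, 0.038, 0.004]
contact_force: [0.5, 0.4, 0.1]
width: 0.0682
gripper_force: 0.0
```

Emit:
{"op": "apply_moves", "data": {"xyz": [[0.006,0.184,0],[0.006,0.184,0],[0.007,0.184,0],[0.007,0.184,0],[0.007,0.184,0],[0.007,0.183,0],[0.007,0.182,0],[0,0,0]], "rot": [[0,0,0],[0,0,0],[0,0,0],[0,0,0],[0,0,0],[0,0,0],[0,0,0],[0,0,0]], "hand": [0.6,0.6,0.6,0.6,0.6,0.6,0.6,0.6]}}

```text
clock: 45.2
position: [0.5634, -0.3725, 0.1289]
ee_rot: [0.001, 0.999, 0.036, -0.0]
contact_force: [-0.0, 1.1, -0.7]
width: 0.0682
gripper_force: 0.0
```

Emit:
{"op": "apply_moves", "data": {"xyz": [[0,0,0]], "rot": [[0,0,0]], "hand": [0.6]}}

```text
clock: 45.32
position: [0.5629, -0.3675, 0.1291]
ee_rot: [-0.001, 0.999, 0.038, -0.001]
contact_force: [0.3, 0.7, -0.7]
width: 0.068
gripper_force: 0.0
```

Run:
```python
from h import *
go(.5632,-.3685,.002,-85.7)
d=view("top"); hsv=cv2.cvtColor(d["pixels"],cv2.COLOR_RGB2HSV)
br=(hsv[...,0]<20)&(hsv[...,1]>85)&(hsv[...,2]>50); a=br.copy(); a[:,:188]=0;a[:,262:]=0;a[:155]=0;a[240:]=0
print(*blobs(d,a,.008,60),sep="\n")
e=cv2.Canny(d["pixels"],60,140); 
print([hsv[v,u].tolist() for u,v in [(315,191),(305,178),(325,205),(329,205),(301,178)]])
```

```text
t 45.33 pos [ 0.5629 -0.3675  0.1291] yaw -85.7 tilt 0.17 w 0.068 F [ 0.3  0.7 -0.7]
  turn share z 0.001; then shift shares [0.0007 0.0033 0.4237] ; shift in present axes [0.0014 0.0043 0.4237]
(0.3802, 0.3842, 90, 43, np.float32(-88.8), [202, 233])
(0.5637, 0.3682, 95, 56, np.float32(-7.2), [209, 177])
[[15, 111, 113], [15, 101, 93], [13, 137, 67], [13, 131, 76], [12, 132, 91]]
```

The block has been knocked about 4.5 cm towards -x and still looks upright. I'll deal with it once the pile is finished. Carrying on with slab 3.

Emit:
{"op": "apply_moves", "data": {"xyz": [[0.001,0.003,0.13],[0,0,0.15],[0,0,0.09],[0,0,0.04],[0,0,0.013],[0,0,0],[0,0,0]], "rot": [[0,0,0],[0,0,0],[0,0,0],[0,0,0],[0,0,0],[0,0,0],[0,0,0]], "hand": [0.6,0.6,0.6,0.6,0.6,0.6,0.6]}}

```text
clock: 46.25
position: [0.5648, -0.3695, 0.0046]
ee_rot: [0.001, 0.999, 0.038, 0.001]
contact_force: [-0.5, 0.4, 0.6]
width: 0.068
gripper_force: 0.0
```

Emit:
{"op": "apply_moves", "data": {"xyz": [[0,0,0],[0,0,0],[0,0,0],[0,0,0]], "rot": [[0,0,0],[0,0,0],[0,0,0],[0,0,0]], "hand": [-1,-1,-1,-1]}}

```text
clock: 46.75
position: [0.5648, -0.3697, 0.0049]
ee_rot: [0.001, 0.999, 0.038, 0.001]
contact_force: [-0.4, 0.1, 6.2]
width: 0.0542
gripper_force: 53.3
```

Run:
```python
from h import *
go(.520,.0155,.13,-85.6)
```

```text
t 46.75 pos [ 0.5648 -0.3697  0.0049] yaw -85.6 tilt 0.14 w 0.0542 F [-0.4  0.1  6.2]
  turn share z -0.000; then shift shares [-0.0504 -1.2917 -0.4172] ; shift in present axes [-0.0501 -1.291  -0.4193]
```

Emit:
{"op": "apply_moves", "data": {"xyz": [[0,0,-0.05],[0,0,-0.17],[0,0,-0.19],[0,0,0],[0,0,0]], "rot": [[0,0,0],[0,0,0],[0,0,0],[0,0,0],[0,0,0]], "hand": [-1,-1,-1,-1,-1]}}

```text
clock: 47.38
position: [0.5636, -0.3687, 0.1263]
ee_rot: [-0.0, 0.999, 0.038, -0.0]
contact_force: [-0.9, 0.4, -2.9]
width: 0.054
gripper_force: 53.6
```

Emit:
{"op": "apply_moves", "data": {"xyz": [[-0.007,-0.185,0],[-0.007,-0.185,0],[-0.007,-0.185,0],[-0.006,-0.185,0],[-0.006,-0.184,0],[-0.006,-0.184,0],[-0.006,-0.183,0],[0,0,0]], "rot": [[0,0,0],[0,0,0],[0,0,0],[0,0,0],[0,0,0],[0,0,0],[0,0,0],[0,0,0]], "hand": [-1,-1,-1,-1,-1,-1,-1,-1]}}

```text
clock: 48.38
position: [0.5181, 0.0198, 0.1244]
ee_rot: [-0.001, 0.999, 0.041, -0.003]
contact_force: [1.3, -0.3, -1.9]
width: 0.0536
gripper_force: 53.7
```

Emit:
{"op": "apply_moves", "data": {"xyz": [[0,0,0],[0,0,0.07],[0,0,0.1],[0,0,0],[0,0,0]], "rot": [[0,0,0],[0,0,0],[0,0,0],[0,0,0],[0,0,0]], "hand": [-1,-1,-1,-1,-1]}}

```text
clock: 49.0
position: [0.5216, 0.015, 0.0756]
ee_rot: [0.0, 0.999, 0.038, 0.0]
contact_force: [0.1, -0.6, -1.8]
width: 0.0542
gripper_force: 53.7
```

Run:
```python
from h import *
go(.5216,.0155,.0565,-85.6)
```

```text
t 49.0 pos [0.5216 0.015  0.0756] yaw -85.7 tilt 0.03 w 0.0542 F [ 0.1 -0.6 -1.8]
  turn share z -0.002; then shift shares [ 0.     -0.0017  0.0638] ; shift in present axes [-0.     -0.0017  0.0638]
```

Emit:
{"op": "apply_moves", "data": {"xyz": [[0,-0.002,0.04],[0,0,0.022],[0,0,0],[0,0,0.004],[0,0,0]], "rot": [[0,0,0],[0,0,0],[0,0,0],[0,0,0],[0,0,0]], "hand": [-1,-1,-1,-1,-1]}}

```text
clock: 49.62
position: [0.5211, 0.0167, 0.0556]
ee_rot: [-0.0, 0.999, 0.038, 0.0]
contact_force: [-0.8, -0.1, -0.5]
width: 0.0542
gripper_force: 53.7
```

Emit:
{"op": "apply_moves", "data": {"xyz": [[0,0,0.004],[0,0,0]], "rot": [[0,0,0],[0,0,0]], "hand": [-1,-1]}}

```text
clock: 49.88
position: [0.5213, 0.0167, 0.0549]
ee_rot: [0.0, 0.999, 0.038, 0.0]
contact_force: [-0.2, 0.1, 2.5]
width: 0.0542
gripper_force: 54.2
```

Emit:
{"op": "apply_moves", "data": {"xyz": [[0,0,0],[0,0,0],[0,0,0],[0,0,-0.05],[0,0,-0.12],[0,0,-0.11],[0,0,0],[0,0,0]], "rot": [[0,0,0],[0,0,0],[0,0,0],[0,0,0],[0,0,0],[0,0,0.103],[0,0,0.102],[0,0,0]], "hand": [0.6,0.6,0.6,0.6,0.6,0.6,0.6,0.6]}}

```text
clock: 50.88
position: [0.5213, 0.0166, 0.1396]
ee_rot: [-0.0, 0.998, -0.068, 0.001]
contact_force: [-0.5, 0.1, 0.4]
width: 0.0681
gripper_force: 0.0
```

Emit:
{"op": "apply_moves", "data": {"xyz": [[-0.004,-0.17,0],[-0.004,-0.17,0],[-0.004,-0.17,0],[-0.004,-0.17,0],[-0.004,-0.169,0],[-0.004,-0.169,0],[-0.004,-0.169,0],[0,0,0]], "rot": [[0,0,0],[0,0,0],[0,0,0],[0,0,0],[0,0,0],[0,0,0],[0,0,0],[0,0,0]], "hand": [0.6,0.6,0.6,0.6,0.6,0.6,0.6,0.6]}}

```text
clock: 51.88
position: [0.5613, 0.3741, 0.1375]
ee_rot: [-0.001, 0.998, -0.066, -0.0]
contact_force: [0.1, -0.0, -0.3]
width: 0.0681
gripper_force: 0.0
```

Emit:
{"op": "apply_moves", "data": {"xyz": [[0,0,0]], "rot": [[0,0,0]], "hand": [0.6]}}

```text
clock: 52.0
position: [0.561, 0.37, 0.1377]
ee_rot: [0.001, 0.998, -0.068, -0.001]
contact_force: [0.8, 0.0, 0.2]
width: 0.0684
gripper_force: 0.0
```

Run:
```python
from h import *
go(.5618,.3707,.0007,-97.9)
d=view("top"); hsv=cv2.cvtColor(d["pixels"],cv2.COLOR_RGB2HSV); w=(hsv[...,1]<45)&(hsv[...,2]>112); w[:,:295]=0;w[:,333:]=0;w[:165]=0;w[225:]=0
print(blobs(d,w,.064,60))
print(corks())
```

```text
t 52.0 pos [0.561  0.37   0.1377] yaw -97.8 tilt 0.12 w 0.0684 F [0.8 0.  0.2]
  turn share z 0.001; then shift shares [ 0.0022 -0.0027  0.4566] ; shift in present axes [ 0.0028 -0.0035  0.4566]
[(0.5212, 0.0158, 95, 57, np.float32(4.3), [314, 190]), (0.5072, 0.0696, 186, 9, np.float32(1.4), [296, 196])]
[(0.5767, 0.6495, 87, 63, np.float32(-7.9), [24, 221]), (0.5624, 0.3707, 95, 56, np.float32(-7.9), [317, 189])]
```

Emit:
{"op": "apply_moves", "data": {"xyz": [[0.002,-0.003,0.14],[0,0,0.16],[0,0,0.1],[0,0,0.04],[0,0,0.02],[0,0,0],[0,0,0]], "rot": [[0,0,0],[0,0,0],[0,0,0],[0,0,0],[0,0,0],[0,0,0],[0,0,0]], "hand": [0.6,0.6,0.6,0.6,0.6,0.6,0.6]}}

```text
clock: 52.98
position: [0.5633, 0.3718, 0.0018]
ee_rot: [-0.001, 0.998, -0.069, 0.001]
contact_force: [-0.6, -0.5, 0.6]
width: 0.0683
gripper_force: 0.0
```

Emit:
{"op": "apply_moves", "data": {"xyz": [[-0.003,0.003,0.003],[0,0,0],[0,0,0],[0,0,0],[0,0,0],[0,0,0]], "rot": [[0,0,0],[0,0,0],[0,0,0],[0,0,0],[0,0,0],[0,0,0]], "hand": [0.6,-1,-1,-1,-1,-1]}}

```text
clock: 53.72
position: [0.5617, 0.3709, 0.0005]
ee_rot: [-0.0, 0.998, -0.069, 0.001]
contact_force: [-0.0, 0.1, 5.7]
width: 0.0535
gripper_force: 52.8
```

Run:
```python
from h import *
go(.5205,.0155,.13,-85.6)
```

```text
t 53.73 pos [5.617e-01 3.709e-01 5.000e-04] yaw -97.9 tilt 0.08 w 0.0535 F [-0.   0.1  5.7]
  turn share z -0.205; then shift shares [-0.2279  1.1705 -0.4317] ; shift in present axes [ 0.0273  1.1918 -0.4327]
```

Emit:
{"op": "apply_moves", "data": {"xyz": [[0,0,-0.05],[0,0,-0.18],[0,0,-0.2],[0,0,0],[0,0,0]], "rot": [[0,0,0],[0,0,-0.103],[0,0,-0.102],[0,0,0],[0,0,0]], "hand": [-1,-1,-1,-1,-1]}}

```text
clock: 54.35
position: [0.5611, 0.3704, 0.1289]
ee_rot: [-0.0, 0.999, 0.038, 0.0]
contact_force: [-0.5, 0.3, 0.5]
width: 0.0538
gripper_force: 52.7
```

Emit:
{"op": "apply_moves", "data": {"xyz": [[-0.033,0.167,0],[-0.033,0.167,0],[-0.033,0.167,0],[-0.033,0.167,0],[-0.032,0.167,0],[-0.032,0.167,0],[-0.032,0.168,0],[0,0,0]], "rot": [[0,0,0],[0,0,0],[0,0,0],[0,0,0],[0,0,0],[0,0,0],[0,0,0],[0,0,0]], "hand": [-1,-1,-1,-1,-1,-1,-1,-1]}}

```text
clock: 55.35
position: [0.5183, 0.0125, 0.1267]
ee_rot: [0.0, 0.999, 0.036, -0.002]
contact_force: [-0.2, 0.3, 0.4]
width: 0.0537
gripper_force: 52.7
```

Emit:
{"op": "apply_moves", "data": {"xyz": [[0,0,0],[0,0,0.06],[0,0,0.08],[0,0,0],[0,0,0]], "rot": [[0,0,0],[0,0,0],[0,0,0],[0,0,0],[0,0,0]], "hand": [-1,-1,-1,-1,-1]}}

```text
clock: 55.98
position: [0.5204, 0.0163, 0.0867]
ee_rot: [-0.0, 0.999, 0.039, 0.0]
contact_force: [1.0, 0.7, -1.5]
width: 0.0536
gripper_force: 52.7
```

Run:
```python
from h import *
go(.5205,.0155,.064,-85.6)
```

```text
t 55.98 pos [0.5204 0.0163 0.0867] yaw -85.5 tilt 0.02 w 0.0536 F [ 1.   0.7 -1.5]
  turn share z 0.001; then shift shares [0.0002 0.0027 0.0755] ; shift in present axes [0.0001 0.0027 0.0755]
```

Emit:
{"op": "apply_moves", "data": {"xyz": [[0,0.001,0.05],[0,0,0.025],[0,0,0],[0,0,0.003],[0,0,0]], "rot": [[0,0,0],[0,0,0],[0,0,0],[0,0,0],[0,0,0]], "hand": [-1,-1,-1,-1,-1]}}

```text
clock: 56.6
position: [0.5201, 0.015, 0.0631]
ee_rot: [-0.0, 0.999, 0.038, 0.0]
contact_force: [0.0, -0.1, 0.4]
width: 0.0535
gripper_force: 52.7
```

Emit:
{"op": "apply_moves", "data": {"xyz": [[0,0,0.003],[0,0,0]], "rot": [[0,0,0],[0,0,0]], "hand": [-1,-1]}}

```text
clock: 56.85
position: [0.5202, 0.015, 0.0625]
ee_rot: [0.0, 0.999, 0.038, 0.0]
contact_force: [-0.5, -0.7, 3.4]
width: 0.0535
gripper_force: 53.1
```

Emit:
{"op": "apply_moves", "data": {"xyz": [[0,0,0],[0,0,0],[0,0,0],[0,0,-0.05],[0,0,-0.12],[0,0,-0.1],[0,0,0],[0,0,0]], "rot": [[0,0,0],[0,0,0],[0,0,0],[0,0,0],[0,0,0],[0,0,-0.01],[0,0,0],[0,0,0]], "hand": [0.6,0.6,0.6,0.6,0.6,0.6,0.6,0.6]}}

```text
clock: 57.85
position: [0.5196, 0.0151, 0.1432]
ee_rot: [-0.0, 0.999, 0.043, -0.0]
contact_force: [0.2, -0.4, -0.4]
width: 0.0684
gripper_force: 0.0
```

Emit:
{"op": "apply_moves", "data": {"xyz": [[-0.055,0.181,0],[-0.055,0.181,0],[-0.055,0.181,0],[-0.055,0.181,0],[-0.055,0.181,0],[-0.054,0.181,0],[-0.054,0.18,0],[0,0,0]], "rot": [[0,0,0],[0,0,0],[0,0,0],[0,0,0],[0,0,0],[0,0,0],[0,0,0],[0,0,0]], "hand": [0.6,0.6,0.6,0.6,0.6,0.6,0.6,0.6]}}

```text
clock: 58.85
position: [0.4372, -0.3769, 0.1415]
ee_rot: [-0.0, 0.999, 0.041, -0.001]
contact_force: [-0.8, 0.7, 0.9]
width: 0.0684
gripper_force: 0.0
```

Emit:
{"op": "apply_moves", "data": {"xyz": [[0,0,0],[0,0,0]], "rot": [[0,0,0],[0,0,0]], "hand": [0.6,0.6]}}

```text
clock: 59.1
position: [0.4386, -0.3715, 0.1425]
ee_rot: [-0.001, 0.999, 0.044, -0.0]
contact_force: [-0.5, -0.2, -0.4]
width: 0.0682
gripper_force: 0.0
```

Run:
```python
from h import *
go(.4389,-.3734,.0035,-84.9)
print(slabs())
```

```text
t 59.1 pos [ 0.4386 -0.3715  0.1425] yaw -84.9 tilt 0.11 w 0.0682 F [-0.5 -0.2 -0.4]
  turn share z -0.001; then shift shares [0.0006 0.0065 0.4634] ; shift in present axes [0.001  0.0073 0.4634]
[(0.4387, -0.3736, 94, 55, np.float32(5.0), [322, 189])]
```

Emit:
{"op": "apply_moves", "data": {"xyz": [[0,0.005,0.14],[0,0,0.16],[0,0,0.1],[0,0,0.045],[0,0,0.018],[0,0,0],[0,0,0]], "rot": [[0,0,0],[0,0,0],[0,0,0],[0,0,0],[0,0,0],[0,0,0],[0,0,0]], "hand": [0.6,0.6,0.6,0.6,0.6,0.6,0.6]}}

```text
clock: 60.02
position: [0.4394, -0.3754, 0.0054]
ee_rot: [0.001, 0.999, 0.044, 0.001]
contact_force: [-0.3, 1.0, 0.1]
width: 0.0683
gripper_force: 0.0
```

Emit:
{"op": "apply_moves", "data": {"xyz": [[0,0,0],[0,0,0],[0,0,0],[0,0,0]], "rot": [[0,0,0],[0,0,0],[0,0,0],[0,0,0]], "hand": [-1,-1,-1,-1]}}

```text
clock: 60.52
position: [0.4392, -0.3753, 0.0057]
ee_rot: [0.001, 0.999, 0.043, 0.001]
contact_force: [-0.6, 1.0, 6.5]
width: 0.0541
gripper_force: 51.8
```

Run:
```python
from h import *
go(.5205,.0155,.13,-85.6)
```

```text
t 60.52 pos [ 0.4392 -0.3753  0.0057] yaw -85.0 tilt 0.12 w 0.0541 F [-0.6  1.   6.5]
  turn share z 0.010; then shift shares [ 0.37   -1.2779 -0.4143] ; shift in present axes [ 0.3835 -1.2735 -0.4156]
```

Emit:
{"op": "apply_moves", "data": {"xyz": [[0,0,-0.06],[0,0,-0.19],[0,0,-0.2],[0,0,0],[0,0,0]], "rot": [[0,0,0],[0,0,0],[0,0,0.01],[0,0,0],[0,0,0]], "hand": [-1,-1,-1,-1,-1]}}

```text
clock: 61.15
position: [0.4381, -0.3742, 0.1388]
ee_rot: [-0.0, 0.999, 0.038, -0.0]
contact_force: [0.0, 0.3, -2.8]
width: 0.0536
gripper_force: 53.6
```

Emit:
{"op": "apply_moves", "data": {"xyz": [[0.053,-0.183,0],[0.053,-0.183,0],[0.053,-0.183,0],[0.053,-0.183,0],[0.053,-0.182,0],[0.053,-0.182,0],[0.053,-0.182,0],[0,0,0]], "rot": [[0,0,0],[0,0,0],[0,0,0],[0,0,0],[0,0,0],[0,0,0],[0,0,0],[0,0,0]], "hand": [-1,-1,-1,-1,-1,-1,-1,-1]}}

```text
clock: 62.15
position: [0.519, 0.0199, 0.1369]
ee_rot: [-0.001, 0.999, 0.041, -0.002]
contact_force: [-1.2, -1.0, -1.8]
width: 0.0539
gripper_force: 53.7
```

Emit:
{"op": "apply_moves", "data": {"xyz": [[0,0,0],[0,0,0.06],[0,0,0.08],[0,0,0],[0,0,0]], "rot": [[0,0,0],[0,0,0],[0,0,0],[0,0,0],[0,0,0]], "hand": [-1,-1,-1,-1,-1]}}

```text
clock: 62.78
position: [0.5205, 0.0149, 0.0974]
ee_rot: [0.0, 0.999, 0.037, 0.0]
contact_force: [-0.7, 0.6, -1.9]
width: 0.0537
gripper_force: 53.7
```

Run:
```python
from h import *
go(.5208,.0155,.0752,-85.6)
```

```text
t 62.77 pos [0.5205 0.0149 0.0974] yaw -85.7 tilt 0.01 w 0.0537 F [-0.7  0.6 -1.9]
  turn share z -0.002; then shift shares [ 0.0011 -0.0019  0.0741] ; shift in present axes [ 0.0011 -0.0019  0.0741]
```

Emit:
{"op": "apply_moves", "data": {"xyz": [[0,-0.001,0.05],[0,0,0.024],[0,0,0],[0,0,0.003],[0,0,0]], "rot": [[0,0,0],[0,0,0],[0,0,0],[0,0,0],[0,0,0]], "hand": [-1,-1,-1,-1,-1]}}

```text
clock: 63.4
position: [0.5204, 0.0164, 0.0742]
ee_rot: [-0.0, 0.999, 0.038, 0.0]
contact_force: [0.6, 0.2, -1.9]
width: 0.0538
gripper_force: 53.7
```

Emit:
{"op": "apply_moves", "data": {"xyz": [[0,0,0.003],[0,0,0]], "rot": [[0,0,0],[0,0,0]], "hand": [-1,-1]}}

```text
clock: 63.65
position: [0.5205, 0.0164, 0.0737]
ee_rot: [-0.0, 0.999, 0.038, 0.0]
contact_force: [-1.6, -0.1, 3.1]
width: 0.0535
gripper_force: 54.3
```

Emit:
{"op": "apply_moves", "data": {"xyz": [[0,0,0],[0,0,0],[0,0,0],[0,0,-0.05],[0,0,-0.15],[0,0,-0.19],[0,0,-0.19],[0,0,-0.17]], "rot": [[0,0,0],[0,0,0],[0,0,0],[0,0,0],[0,0,0],[0,0,0],[0,0,0],[0,0,0]], "hand": [0.6,0.6,0.6,0.6,1,1,1,1]}}

```text
clock: 64.65
position: [0.5203, 0.0163, 0.3017]
ee_rot: [0.0, 0.999, 0.038, 0.001]
contact_force: [1.0, -0.8, 0.1]
width: 0.0854
gripper_force: 0.0
```

Emit:
{"op": "apply_moves", "data": {"xyz": [[-0.074,-0.156,0],[-0.074,-0.156,0],[-0.074,-0.156,0],[-0.074,-0.156,0],[-0.074,-0.156,0],[-0.074,-0.156,0],[-0.074,-0.157,0],[0,0,0]], "rot": [[0,0,0],[0,0,0],[0,0,0],[0,0,0],[0,0,0],[0,0,0],[0,0,0],[0,0,0]], "hand": [1,1,1,1,1,1,1,1]}}

```text
clock: 65.65
position: [0.3383, 0.3339, 0.2992]
ee_rot: [-0.001, 0.999, 0.041, 0.0]
contact_force: [0.2, -0.4, -0.7]
width: 0.0857
gripper_force: 0.0
```

Emit:
{"op": "apply_moves", "data": {"xyz": [[0,0,0]], "rot": [[0,0,0]], "hand": [1]}}

```text
clock: 65.78
position: [0.3403, 0.3311, 0.2989]
ee_rot: [0.0, 0.999, 0.039, 0.001]
contact_force: [-0.0, -0.5, 0.6]
width: 0.0852
gripper_force: 0.0
```

Run:
```python
from h import *
print("block",*corks(.024),sep="\n"); print("slab",*slabs(.082),sep="\n")
d=view("wrist"); cv2.imwrite("pics/w8.png",d["pixels"][:,:,::-1])
hsv=cv2.cvtColor(d["pixels"],cv2.COLOR_RGB2HSV)
m=(hsv[...,1]<45)&(hsv[...,2]<135)&(hsv[...,2]>60); m[255:]=0
m=cv2.morphologyEx(m.astype(np.uint8),cv2.MORPH_CLOSE,np.ones((9,9)))
print("mat",*[b for b in blobs(d,m,.002,5000)],sep="\n")
```

```text
block
(0.3764, 0.3808, 88, 48, np.float32(87.7), [284, 138])
(0.4864, 0.0236, 151, 113, np.float32(4.3), [560, 76])
slab
mat
(0.456, 0.3181, 230, 192, np.float32(-88.9), [332, 74])
(0.3455, 0.6943, 379, 197, np.float32(-6.2), [59, 129])
```

View pics/w8.png

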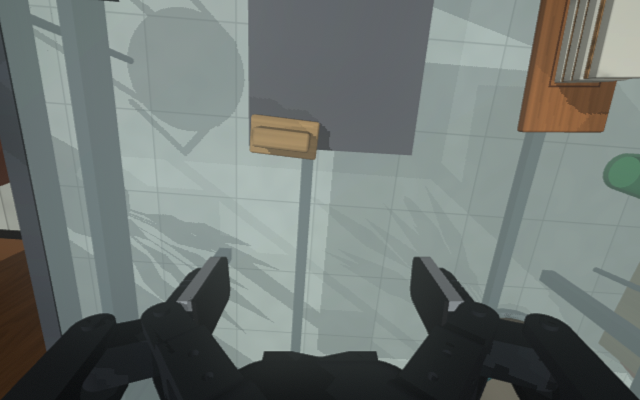

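The block is at (284,138), still upright, but its sole overhangs the mat's -x edge a little. The pile is at the upper right. I'll regrip the block and carry it well onto the mat.

Emit:
{"op": "apply_moves", "data": {"xyz": [[0,0,0],[0,0,0],[0,0,0],[0,0,0],[0,0,0],[0,0,0],[0,0,0],[0,0,0]], "rot": [[0,0,-0.174],[0,0,-0.174],[0,0,-0.174],[0,0,-0.174],[0,0,-0.173],[0,0,-0.173],[0,0,-0.173],[0,0,-0.173]], "hand": [1,1,1,1,1,1,1,1]}}

```text
clock: 66.92
position: [0.3411, 0.3303, 0.2983]
ee_rot: [0.0, 0.72, 0.694, 0.0]
contact_force: [0.1, 0.5, -0.5]
width: 0.0857
gripper_force: 0.0
```

Emit:
{"op": "apply_moves", "data": {"xyz": [[0,0,0]], "rot": [[0,0,0]], "hand": [1]}}

```text
clock: 67.05
position: [0.341, 0.3304, 0.2983]
ee_rot: [0.0, 0.723, 0.691, 0.0]
contact_force: [0.8, -0.4, 1.3]
width: 0.0852
gripper_force: 0.0
```

Run:
```python
from h import *
go(.3764,.3808,.031,-2.4)
print(*corks(.024),sep="\n")
```

```text
t 67.05 pos [0.341  0.3304 0.2983] yaw -2.6 tilt 0.01 w 0.0852 F [ 0.8 -0.4  1.3]
  turn share z -0.003; then shift shares [0.1727 0.111  0.891 ] ; shift in present axes [0.173  0.1104 0.891 ]
(0.3758, 0.3813, 87, 48, np.float32(87.4), [345, 126])
```

Emit:
{"op": "apply_moves", "data": {"xyz": [[0.087,0.055,0.08],[0.087,0.055,0.08],[0,0,0.18],[0,0,0.18],[0,0,0.16],[0,0,0.12],[0,0,0.07],[0,0,0.02]], "rot": [[0,0,0],[0,0,0],[0,0,0],[0,0,0],[0,0,0],[0,0,0],[0,0,0],[0,0,0]], "hand": [1,1,1,1,1,1,1,1]}}

```text
clock: 68.1
position: [0.375, 0.3812, 0.0299]
ee_rot: [-0.0, 0.722, 0.692, -0.001]
contact_force: [0.3, -0.6, -0.6]
width: 0.0853
gripper_force: 0.0
```

Emit:
{"op": "apply_moves", "data": {"xyz": [[0,0,0],[0,0,0],[0,0,0],[0,0,0],[0,0,0],[0,0,0]], "rot": [[0,0,0],[0,0,0],[0,0,0],[0,0,0],[0,0,0],[0,0,0]], "hand": [1,-1,-1,-1,-1,-1], "force": 70}}

```text
clock: 68.85
position: [0.3757, 0.3824, 0.0318]
ee_rot: [0.0, 0.721, 0.693, 0.001]
contact_force: [-0.9, -1.1, 5.4]
width: 0.0227
gripper_force: 68.9
```

Run:
```python
from h import *
go(.45,.36,.0285,-2.6)
```

```text
t 68.85 pos [0.3757 0.3824 0.0318] yaw -2.3 tilt 0.07 w 0.0227 F [-0.9 -1.1  5.4]
  turn share z 0.005; then shift shares [-0.0635  0.2507  0.0111] ; shift in present axes [-0.0647  0.2504  0.0112]
```

Emit:
{"op": "apply_moves", "data": {"xyz": [[0,0,-0.05],[0,0,-0.07],[-0.032,0.125,0],[-0.032,0.125,0],[0,0,0],[0,0,0.06],[0,0,0.05],[0,0,0]], "rot": [[0,0,0],[0,0,0],[0,0,0],[0,0,0],[0,0,0],[0,0,0],[0,0,0],[0,0,0]], "hand": [-1,-1,-1,-1,-1,-1,-1,-1]}}

```text
clock: 69.85
position: [0.4481, 0.3596, 0.0331]
ee_rot: [-0.0, 0.721, 0.693, -0.001]
contact_force: [-0.7, -0.2, -2.1]
width: 0.0227
gripper_force: 69.0
```

Emit:
{"op": "apply_moves", "data": {"xyz": [[0,0,0.003],[0,0,0]], "rot": [[0,0,0],[0,0,0]], "hand": [-1,-1]}}

```text
clock: 70.1
position: [0.4496, 0.3602, 0.0337]
ee_rot: [0.0, 0.721, 0.693, 0.0]
contact_force: [0.3, 1.2, -0.1]
width: 0.0233
gripper_force: 69.1
```

Emit:
{"op": "apply_moves", "data": {"xyz": [[0,0,0.007],[0,0,0]], "rot": [[0,0,0],[0,0,0]], "hand": [-1,-1]}}

```text
clock: 70.35
position: [0.4499, 0.3603, 0.0319]
ee_rot: [0.0, 0.721, 0.693, 0.001]
contact_force: [-0.7, 0.4, 2.7]
width: 0.0231
gripper_force: 69.5
```

Emit:
{"op": "apply_moves", "data": {"xyz": [[0,0,0.003],[0,0,0],[0,0,0],[0,0,0],[0,0,0],[0,0,0],[0,0,0]], "rot": [[0,0,0],[0,0,0],[0,0,0],[0,0,0],[0,0,0],[0,0,0],[0,0,0]], "hand": [-1,-1,1,1,1,1,1]}}

```text
clock: 71.22
position: [0.4495, 0.3599, 0.0302]
ee_rot: [-0.0, 0.721, 0.693, -0.0]
contact_force: [-0.1, -0.7, -0.0]
width: 0.0853
gripper_force: 0.0
```

Emit:
{"op": "apply_moves", "data": {"xyz": [[0,0,-0.06],[0,0,-0.15],[0,0,-0.19],[0,0,-0.19],[0,0,-0.19],[0.15,0,-0.1],[0.15,0,0],[0,0,0]], "rot": [[0,0,0],[0,0,0],[0,0,0],[0,0,0],[0,0,0],[0,0,0],[0,0,0],[0,0,0]], "hand": [1,1,1,1,1,1,1,1]}}

```text
clock: 72.22
position: [0.453, 0.4525, 0.2938]
ee_rot: [-0.0, 0.72, 0.694, 0.0]
contact_force: [-0.7, -0.5, -0.0]
width: 0.0853
gripper_force: 0.0
```

Run:
```python
from h import *
s=status.get_state(); print(s["clock"],s["position"])
d=view("side"); a=d["pixels"][120:370,190:470,::-1]
t=view("top"); b=t["pixels"][140:250,180:460,::-1]
cv2.imwrite("pics/fin.png",np.vstack([cv2.resize(b,(640,251)),cv2.resize(a,(640,340),interpolation=cv2.INTER_CUBIC)[:340]]))
hsv=cv2.cvtColor(t["pixels"],cv2.COLOR_RGB2HSV)
w=(hsv[...,1]<45)&(hsv[...,2]>112); w[:,:295]=0;w[:,333:]=0;w[:165]=0;w[225:]=0
print(blobs(t,w,.082,60))
br=(hsv[...,0]<20)&(hsv[...,1]>85)&(hsv[...,2]>50); m=br.copy(); m[:,:188]=0;m[:,262:]=0;m[:155]=0;m[240:]=0
print(blobs(t,m,.024,60))
```

```text
72.225 [0.45296884 0.45247072 0.29384159]
[(0.5219, 0.0161, 95, 57, np.float32(4.5), [314, 190])]
[(0.4515, 0.356, 89, 47, np.float32(87.9), [209, 211])]
```

View pics/fin.png

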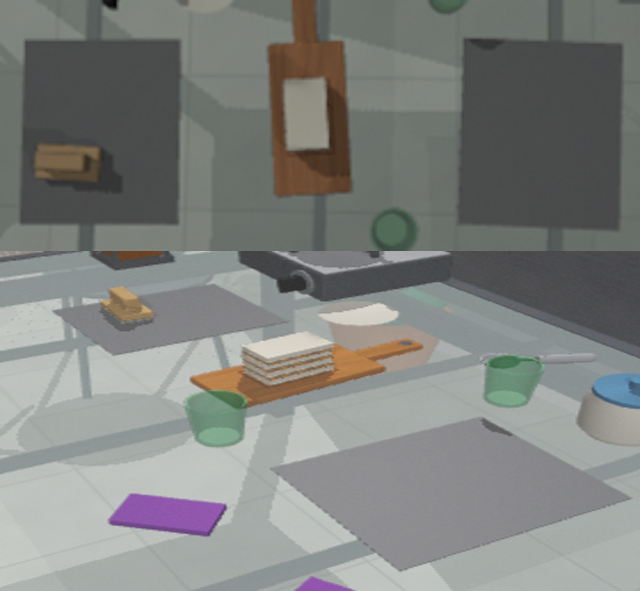

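The final views show the pile of four slabs and three corks standing square on the inlay. The block is upright on the empty cork mat, the glasses and saucer have not moved, and the gripper is open and clear.

```bash
python3 -c "
from rig import job; print(job.sign_off())"
```

```text
the job is handed in; nothing more can be done
None
```

The job is handed in, with no verdict returned: the board was swept under contact, four slabs with three corks between them sit squarely on the inlay, and the block stands upright on its mat (put back there a second time after it was knocked aside).

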